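# Drop a polished stone into the tray under the lamp

## Task

Take the metal drop cup by its slanted handle, carry it level under the lamp to hold it over the wooden tray, and lower it so that the steel trip bar presses up its release tab and the hinged bottom swings wide open, dropping the stone into the tray. Then stand the empty cup upright on the round cork mat, bottom shut again, and let go. Do not touch the lamp, do not tip the cup or open it anywhere but over the tray, and leave the other things on the bench alone.

Things in the scene. Friction and masses are not known exactly. Their poses are not given: they have to be found in the camera images.
- cup_center (a point): Drop cup: open-topped aluminium box, 80 mm (its x) by 72 mm (its y), 62 mm tall, walls 3 mm, about 0.24 kg plus the stone. This point is its centre, 31 mm above its underside. Axes: x away from the handle, y along the bottom's hinge, z up.
- cup_handle (a point): Where to pinch the cup's straight black bar handle: (-76, 0, +60) mm from cup_center, axes of the cup. Bar 14 mm thick (along y), 20 mm wide. It leaves the cup's -x wall and rises towards -x and up, leaning 40 degrees from vertical, direction (-0.643, 0, 0.766); 18 mm of bar above this point, 60 mm below. Fingers point down along the bar, closing along y.
- cup_tab (a point): Middle of the cup's release tab, (-56, 0, -21) mm from cup_center, cup axes: a level steel plate 36 mm wide (y), 3 mm thick, reaching from the hinge axis (14 mm to +x of this point) to 16 mm beyond it on the -x side, below the handle. Tab and bottom are one rigid rocker on that hinge: tab pushed up, bottom swings down.
- flap (a joint): Angle of the cup's hinged bottom: 0 shut, grows as its tab is pushed up and its far (+x) edge swings down, stop at 1.35 rad. A spring (0.06 N m shut, 0.10 open) shuts it when the tab is free; 3 to 8 N on the tab open it. Open, it hangs up to 78 mm below the hinge. The stone slides out between 0.5 and 0.8 rad; open it to 1.0 or so for about a second.
- station: Fixed drop station: wooden board 240 x 150 mm, 10 mm thick, centred at x = +30 mm, with tray, trip bar and lamp. Origin on the bench, below where the cup's centre belongs; x from trip bar towards tray, z up.
- trip_bar (a point): Top middle of the trip bar, a fixed round steel bar along y, 12 mm thick, 80 mm long, on two posts, (-56, 0, 122) mm in the station's axes. With the cup level, axes along the station's, and the tab's middle over it, the tab touches when the cup's underside is about 114 mm above the bench; lower it 18 mm more (underside 96 mm) to open the bottom to about 1.05 rad. Never below 88 mm.
- tray_floor (a point): Centre of the wooden tray's inner floor, station axes, 16 mm above the bench. Tray 150 (x) by 130 (y) mm outside, walls 6 mm, rim 44 mm above the bench.
- lamp: Fixed lamp, origin and axes of the station: LED bar 46 mm (x) by 120 mm (y), underside 318 mm above the bench, from x = -75 to -29 mm, above the trip bar; a thin arm leads to a post 14 mm thick at x = +128, y = 0. So the gripper must lean back along the cup's handle while the cup is over the tray; come in from the -x side. Top 348 mm.
- stone_center (a point): Centre of the polished brown stone, a round lens 50 mm across and 18 mm thick; starts flat inside the cup on its hinged bottom.
- mat: Round cork mat fixed on the bench, 150 mm across, 6 mm thick; origin at the centre of its underside. The cup starts upon it.
- charm_dish: Bystander: blue ceramic dish of charms, 120 mm across, 45 mm tall; origin under its centre.
- jar: Bystander: glass jar, 66 mm across, 85 mm tall; origin under its centre.
- wood_bowl: Bystander: wooden bowl, 150 mm across, 60 mm tall; origin under its centre.
- hammer: Bystander: small hammer 200 mm long, lying along its x axis; origin under its middle.
There are look-alikes about, which are no part of the job. Leave any blue or green look-alike of the part that bears cup_center alone.

How it is judged:
By the outcome, as a careful person would: the job done as asked, in the order asked, and still so for the second after the job is handed in, with the robot touching nothing.
It also fails if it takes over 58 s, if anything falls off the work surface, if the arm or the gripper's body presses on something with over 40 N, if the wrist force passes 120 N, or if a joint passes its speed limit or range.

## Robot

A 6-joint arm with a two-finger parallel gripper is mounted at the origin on the work surface. World frame = base frame: x ahead of the robot, y to its left, z up, the work surface at z = 0. Lengths are in m, angles in rad, forces in N, time in s.
With the tool pointing down it reaches from about 0.375 to 0.975 m from the base axis. Payload 3.8 kg.
Tool frame: the origin (TCP) lies midway between the tips of the shut fingers; the grasp point (between the pads) lies 19 mm behind it; z points along the fingers, y is the direction in which the jaws open and shut (so a half turn about z gives the same grasp; the last joint's range is limited). The gripper opens to 88 mm and grips with 3 to 60 N. Pads are 18 mm wide; open, the fingers measure 123 mm over their backs; the gripper's body (75 mm by 187 mm) begins 45 mm behind the grasp point.
Start: joints at [-1.193, 0.264, 1.604, -0, 1.274, -0.037], TCP at [0.272, -0.618, 0.239] pointing down, gripper open.
Joint ranges: [-2.63, 2.63], [-0.94, 2.18], [0.31, 2.57], [-1.31, 4.45], [0, 2.66], [-2.55, 2.55]. Speed limits (rad/s): [2.57, 2.57, 3.14, 3.14, 3.14, 3.14].

## Interface

Orientations are given as [roll, pitch, yaw] about the fixed x, y, z axes, in that order (R = Rz(yaw) Ry(pitch) Rx(roll)).
In Python, from station import sense, get_image, finish_job, spot_in, landmark_of gives the robot as it stands. The module is installed in compiled form; this text tells all that it offers.
- The arm moves only by the shell command python3 -m jog 'ROWS'. ROWS is JSON, one flat list of numbers, 7 for each row, row after row: the finger opening in m, from 0 to 0.0881, then the shift along the tool's x, y, z in m, then the turn, a rotation vector about the tool's x, y, z in degrees. In form: [gripper, x, y, z, ax, ay, az, gripper, x, y, z, ax, ay, az, ...]. A call has 1 to 20 rows; each row shifts and turns the pose as measured when the row begins, along the tool's axes as they then stand; what a row does not reach is not made up. A row lasts 1/10 s, in which the tool goes at most 50 mm and 8.59 degrees, less where a joint would pass 70% of its speed; a pose out of reach is approached as far as the arm can. A call is refused whole if a number of a shift passes 0.05 or a number of a turn 8.59, either way. A call with a gripper value outside its range is refused whole. The fingers move at their own pace and stop on an object; the grip force is fixed at half the most. Time passes only in rows, so rows that do not move let the fingers close. It gives the time, the measured TCP pose, the force and the opening at its end, in the units of the state.
- sense(): the state, without advancing time (a new reading comes with each control period).
- get_image(name): name is "scene" or "side" or "wrist"; returns a dict with "pixels" (400x640x3 uint8, blue, green, red), "intrinsics" (3x3 intrinsics, pixels), "view" (4x4, takes a point from world to camera coordinates). Camera axes: x right, y down, z forward; pixel columns grow to the right and rows downward; lengths in m; the calibration is good to about 2 mm. The wrist camera is an equidistant fisheye: a pixel r from the principal point sees the ray r / f radians off the axis. A picture is of the moment at which its call begins. There is no depth.
- finish_job(): hands the job in, once; it reports no verdict.
Trained networks look in the newest picture that a camera, given by its name, has taken for a name from the list of things; names that differ only in an ending like _2 or _b are one class to them, and where a whole thing is asked for, a point or a joint stands for the part that bears it (a point fixed in the world has none). Each returns a list of dicts, best first, with "confidence" (0 to 1); they miss things now and then, are a little off and sometimes report something else, mostly with a low value. They report only what shows in the picture. A call takes as long as a camera call. They do not tell look-alikes from the thing itself.
- spot_in(camera, thing): "box" ([left, top, width, height] in pixels, round what is visible of it).
- landmark_of(camera, thing): "xy" ([column, row] in pixels: a listed point, or the origin of a listed thing).
The state is a dict: "time_s": time; "joints": joint angles; "joint_velocities": joint speeds; "joint_efforts": joint torques, N m; "position": TCP position; "tool_rot": TCP orientation; "ft_force": force on the tool from outside, world axes, zero at the start; "wrist_torque": the same for the moment, N m; "gripper_width": opening from 0.0 (shut) to 1.0 (fully open).
Only numpy, scipy, OpenCV 4.12 (cv2) and the standard library are available. Lean on these libraries where they do the work, as an engineer would, in place of code of your own. Each camera call takes 0.05 s, during which the arm holds its last target.

## Working session

There is one attempt and no reset: what is moved stays moved. The work goes in short steps, Python scripts to look and compute and a shell command to move; the robot and the scene stay as the last step left them, time stands still between calls to the robot, and variables do not carry over. Pictures are saved under pics/ and viewed, and the job is handed in when it is done.

```bash
mkdir -p pics; ls; cat > h.py <<'E'
import numpy as np, cv2
from station import sense, get_image, spot_in, landmark_of
def snap(n,f):
    d=get_image(n); cv2.imwrite('pics/'+f+'.png',d['pixels']); return d
E
python3 - <<'E'
from h import *
print(sense())
for n in ['scene','side','wrist']:
    d=snap(n,n+'0'); print(n,np.round(d['intrinsics'],1).tolist(),np.round(d['view'],4).tolist())
    for t in ['cup_center','cup_handle','cup_tab','station','trip_bar','tray_floor','lamp','stone_center','mat','charm_dish','jar','wood_bowl','hammer']:
        print(t,[(np.round(r['xy']).tolist(),round(r['confidence'],2)) for r in landmark_of(n,t)][:4])
E
```

```text
pics
{'time_s': 0.0, 'joints': array([-1.19288934e+00,  2.64725396e-01,  1.60533485e+00, -2.78158069e-06,
        1.27369358e+00, -3.68748642e-02]), 'joint_velocities': array([0.00186291, 0.00137641, 0.00017138, 0.00097993, 0.00052186,
       0.00027119]), 'joint_efforts': array([ 3.45495773e-04, -5.02110708e+01, -3.56875634e+01,  7.25503173e-02,
        2.92481499e-02, -1.50047567e-04]), 'position': array([ 0.27177599, -0.61711364,  0.23742784]), 'tool_rot': array([-3.13943286e+00, -7.70184445e-05,  4.14782587e-01]), 'ft_force': array([ 0.56521381, -0.6981551 , -0.75976259]), 'wrist_torque': array([-0.01207783,  0.01791427, -0.00629232]), 'gripper_width': 0.9992804599565771}
scene [[416.2, 0.0, 326.3], [0.0, 416.2, 199.7], [0.0, 0.0, 1.0]] [[0.1679, 0.9857, 0.0125, -0.0527], [0.7688, -0.123, -0.6275, -0.4144], [-0.617, 0.115, -0.7785, 1.895], [0.0, 0.0, 0.0, 1.0]]
cup_center [([171.0, 225.0], 0.98), ([255.0, 183.0], 0.97), ([275.0, 229.0], 0.94), ([331.0, 270.0], 0.88)]
cup_handle [([267.0, 180.0], 0.92), ([339.0, 242.0], 0.83), ([222.0, 231.0], 0.71), ([157.0, 234.0], 0.62)]
cup_ta
[... 878 characters left out ...]
387.0, 207.0], 0.75), ([393.0, 158.0], 0.75)]
station [([249.0, 260.0], 0.95)]
trip_bar [([250.0, 215.0], 0.7)]
tray_floor []
lamp []
stone_center [([345.0, 186.0], 0.31)]
mat [([338.0, 194.0], 0.7)]
charm_dish [([368.0, 253.0], 0.84)]
jar [([437.0, 192.0], 0.64)]
wood_bowl [([247.0, 366.0], 0.77)]
hammer [([374.0, 179.0], 0.81)]
wrist [[309.7, 0.0, 319.1], [0.0, 309.7, 202.1], [0.0, 0.0, 1.0]] [[0.4036, -0.9149, -0.0009, -0.6746], [-0.8651, -0.382, 0.325, -0.046], [-0.2977, -0.1304, -0.9457, 0.3912], [0.0, 0.0, 0.0, 1.0]]
cup_center []
cup_handle []
cup_tab []
station []
trip_bar []
tray_floor []
lamp []
stone_center []
mat []
charm_dish []
jar [([260.0, 39.0], 0.86)]
wood_bowl []
hammer []
```

View pics/scene0.png

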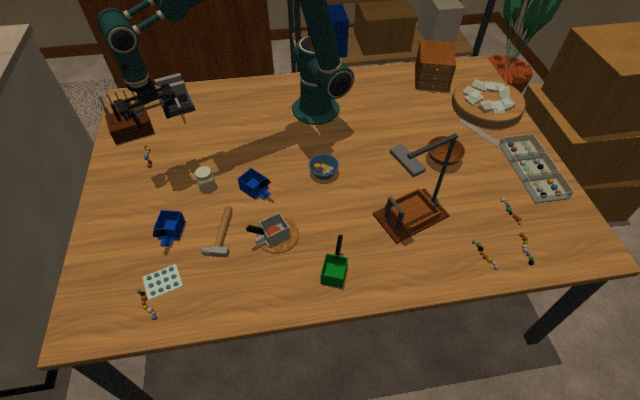

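View pics/side0.png

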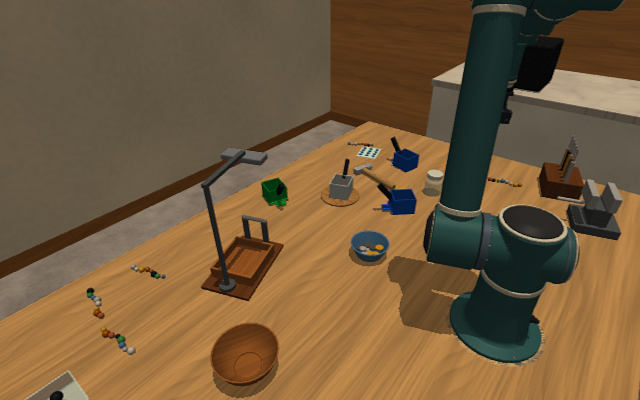

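```bash
python3 - <<'E'
import cv2
a=cv2.imread('pics/scene0.png')[140:300,130:470]
cv2.imwrite('pics/crop_s.png',cv2.resize(a,None,fx=2.35,fy=2.35,interpolation=cv2.INTER_CUBIC))
a=cv2.imread('pics/side0.png')[120:280,220:460]
cv2.imwrite('pics/crop_d.png',cv2.resize(a,None,fx=3.3,fy=3.3,interpolation=cv2.INTER_CUBIC))
E
```

```text
(no output)
```

View pics/crop_s.png

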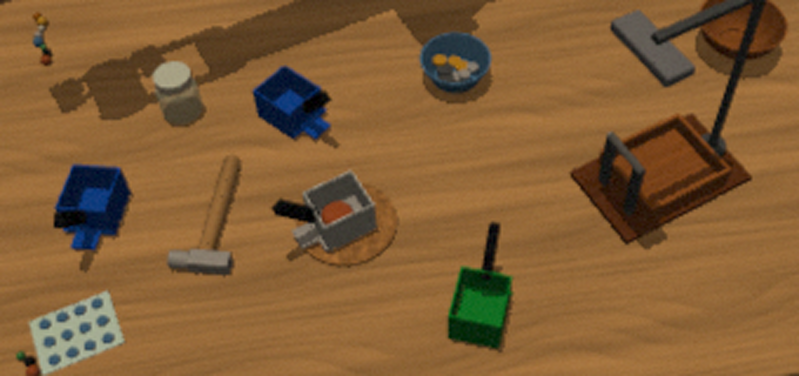

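View pics/crop_d.png

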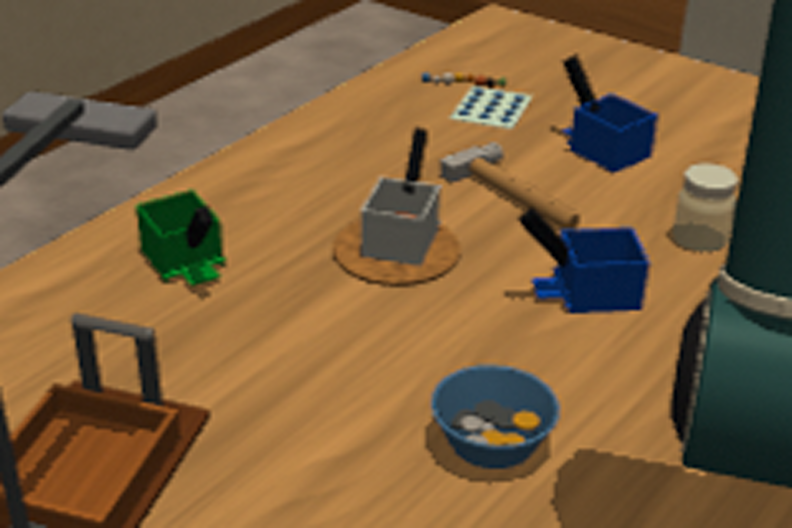

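The candidates for the cup are the grey one on the cork mat with the stone in it (scene 275,229; side 342,188), two blue ones (171,225 and 255,183) and a green one (331,270). The grey metal one on the mat holding the brown stone matches the description, and the enlarged crops confirm it. The drop station is at about (408,215) in scene.

Next I'll fit the poses.

```bash
cat >> h.py <<'E'
from scipy.optimize import least_squares
def proj(d,P):
    P=np.atleast_2d(P); V=d['view'];K=d['intrinsics']
    c=P@V[:3,:3].T+V[:3,3]
    if d.get('fish'):
        r=np.hypot(c[:,0],c[:,1]); th=np.arctan2(r,c[:,2]); s=th/np.maximum(r,1e-9)
        return np.c_[c[:,0]*s*K[0,0]+K[0,2],c[:,1]*s*K[1,1]+K[1,2]]
    return np.c_[c[:,0]/c[:,2]*K[0,0]+K[0,2],c[:,1]/c[:,2]*K[1,1]+K[1,2]]
def back(d,uv,z):
    V=d['view'];K=d['intrinsics']
    a=np.array([(uv[0]-K[0,2])/K[0,0],(uv[1]-K[1,2])/K[1,1],1.])
    if d.get('fish'):
        r=np.hypot(a[0],a[1]); a=np.array([a[0]/r*np.sin(r),a[1]/r*np.sin(r),np.cos(r)])
    o=-V[:3,:3].T@V[:3,3]; w=V[:3,:3].T@a
    return o+w*(z-o[2])/w[2]
def Rz(y): return np.array([[np.cos(y),-np.sin(y),0],[np.sin(y),np.cos(y),0],[0,0,1.]])
def tf(p,P): # p=x,y,yaw,z
    return np.atleast_2d(P)@Rz(p[2]).T+[p[0],p[1],p[3]]
E
python3 - <<'E'
from h import *
S=get_image('scene');D=get_image('side')
def crop(d,c,h,s,f,pts=None):
    a=d['pixels'].copy()
    a=a[c[1]-h[1]:c[1]+h[1],c[0]-h[0]:c[0]+h[0]]
    cv2.imwrite('pics/'+f+'.png',cv2.resize(a,None,fx=s,fy=s,interpolation=cv2.INTER_CUBIC))
crop(S,(275,229),(40,30),10,'c1');crop(D,(342,180),(40,30),10,'c2')
crop(S,(415,190),(50,60),5,'c3') ; crop(D,(235,225),(50,80),5,'c4')
cu=[]
for n,d,u in (('s',S,(275,229)),('d',D,(342,188))): print('cup',back(d,u,.037))
print('mat',back(S,(277,238),0),back(D,(338,194),0))
print('st',back(S,(403,217),0),back(D,(249,260),0),'bar',back(S,(394,207),.122),back(D,(250,215),.122),'tray',back(S,(412,212),.016))
print('handle',back(D,(347,162),.097))
for t,z in (('jar',0),('hammer',0),('charm_dish',0)): print(t,[back(d,landmark_of(n,t)[0]['xy'],z).round(3) for n,d in (('scene',S),('side',D))])
E
```

```text
cup [ 0.66183922 -0.23852352  0.037     ]
cup [ 0.65264461 -0.23892804  0.037     ]
mat [ 6.74825757e-01 -2.35827927e-01  2.22044605e-16] [ 0.67352665 -0.24203313  0.        ]
st [0.65675678 0.22503783 0.        ] [6.61470945e-01 2.26274475e-01 1.11022302e-16] bar [0.69612236 0.16266567 0.122     ] [0.69863668 0.16977382 0.122     ] tray [0.65119548 0.25793652 0.016     ]
handle [ 0.69610931 -0.32830617  0.097     ]
jar [array([ 0.387, -0.486,  0.   ]), array([ 0.39 , -0.493,  0.   ])]
hammer [array([ 0.614, -0.425,  0.   ]), array([ 0.613, -0.424,  0.   ])]
charm_dish [array([ 0.396, -0.021,  0.   ]), array([ 0.382, -0.033,  0.   ])]
```

View pics/c1.png

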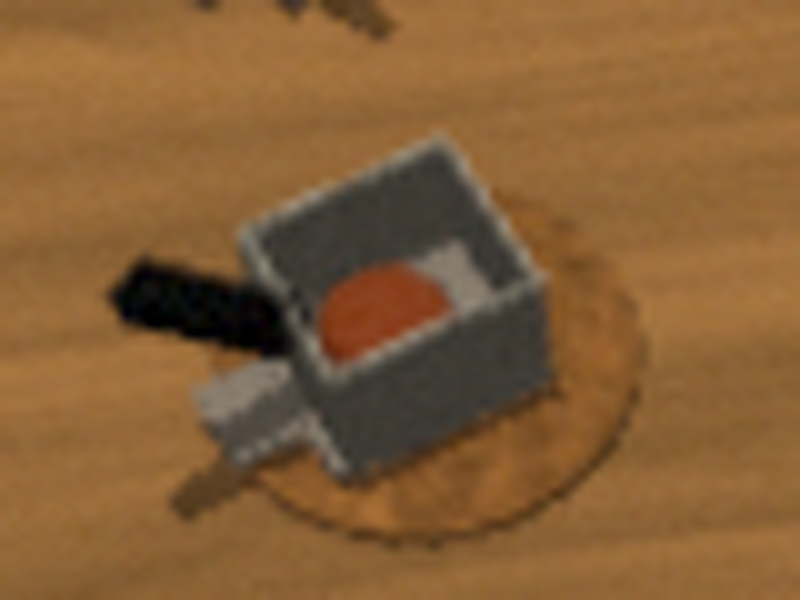

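View pics/c2.png

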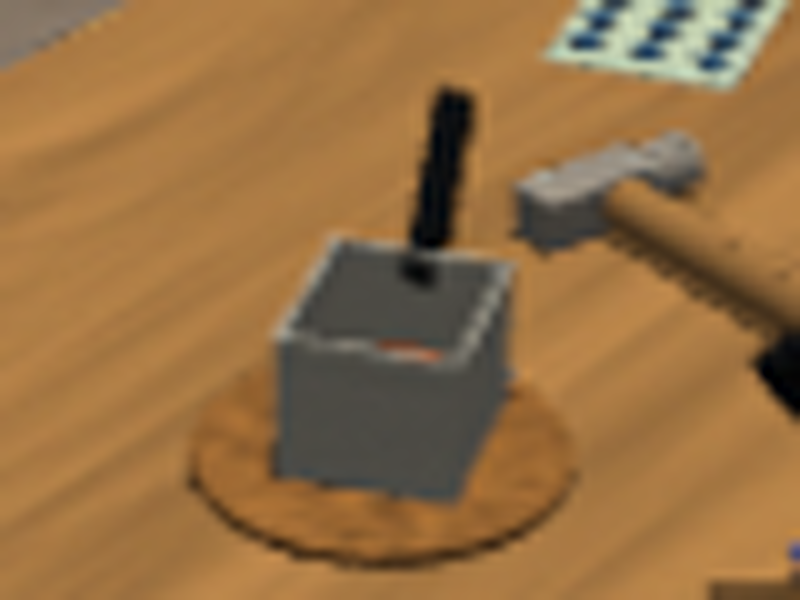

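View pics/c3.png

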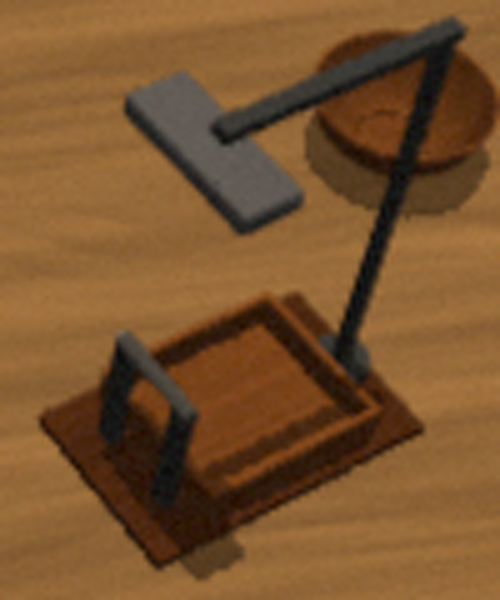

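View pics/c4.png

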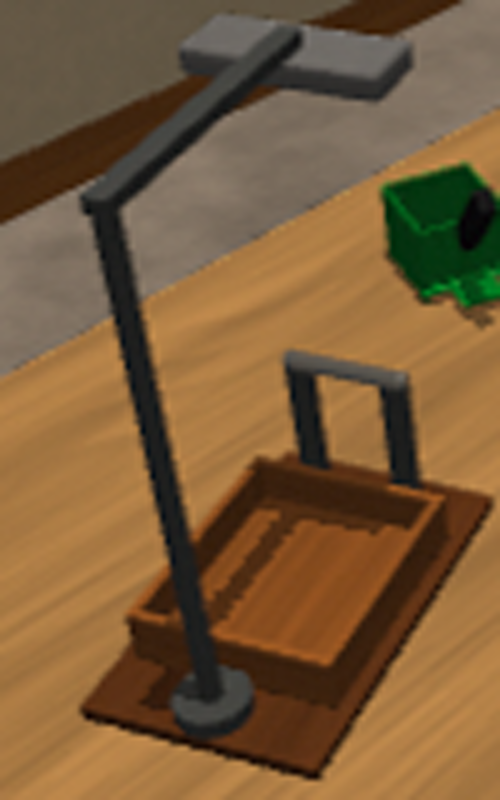

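```bash
cat > fit.py <<'E'
from h import *
S=get_image('scene');D=get_image('side')
def cv(l,off,s): return [(np.array(a,float)+.5)/s-.5+off for a in l]
def fit(obs,z,p0):
    def f(p):
        P=[p[0],p[1],p[2],z]
        r=np.concatenate([ (proj(d,tf(P,np.array(X)/1e3))-np.array(U)).ravel() for d,X,U in obs]); return r
    r=least_squares(f,p0,loss='soft_l1'); print(np.round(r.x,4),np.degrees(r.x[2]).round(2),'rms',np.sqrt(np.mean(f(r.x)**2)).round(2)); return r.x,f(r.x)
o1=(S,[(-40,36,31),(40,36,31),(40,-36,31),(-40,-36,31),(-40,-36,-31),(40,-36,-31)],cv([(240,230),(440,135),(548,275),(325,385),(345,480),(552,385)],np.array([235,199]),10))
o2=(D,[(-40,-36,31),(-40,36,31),(40,36,31),(40,-36,31),(40,-36,-31),(40,36,-31)],cv([(335,235),(515,262),(460,370),(278,340),(275,475),(460,500)],np.array([302,150]),10))
print('cup');
for o in ([o1,o2],[o1],[o2]): p,r=fit(o,.037,[.66,-.24,1.2])
print(r.reshape(-1,2).round(1).tolist())
s1=(S,[(-90,75,10),(150,-75,10),(75,65,44),(75,-65,44),(-56,40,122),(-56,-40,122),(-75,60,348),(-29,60,348),(-29,-60,348),(-75,-60,318)],cv([(40,418),(425,430),(268,293),(383,405),(122,333),(190,412),(127,100),(182,72),(302,200),(247,232)],np.array([365,130]),5))
s2=(D,[(150,75,0),(150,-75,10),(-90,75,10),(-75,65,44),(75,65,44),(75,-65,44),(-75,-65,44),(-56,-40,122),(-56,40,122)],cv([(318,776),(82,712),(490,495),(445,495),(333,665),(130,620),(258,460),(288,352),(408,378)],np.array([185,145]),5))
print('station')
for o in ([s1,s2],[s1],[s2]): 
    p,r=fit(o,0,[.66,.22,1.2]); print(r.reshape(-1,2).round(1).tolist())
E
python3 fit.py
```

```text
cup
[ 0.6617 -0.243   1.956 ] 112.07 rms 0.47
[ 0.6625 -0.2416  1.9501] 111.73 rms 0.35
[ 0.6622 -0.2462  1.9469] 111.55 rms 0.27
[[-0.0, 0.0], [-0.0, -0.0], [0.3, -0.4], [-0.2, -0.3], [0.1, 0.1], [-0.1, 0.6]]
station
[0.6635 0.2272 1.948 ] 111.61 rms 3.36
[[-0.4, -0.5], [0.4, -1.5], [-7.0, 2.6], [-6.9, 4.4], [0.5, -0.4], [1.4, -0.1], [0.3, -3.5], [1.4, -3.3], [3.1, -4.2], [-0.2, 2.4], [-0.3, 2.1], [-2.0, 0.2], [-0.6, 0.1], [2.8, -5.8], [3.8, -7.1], [3.7, -7.4], [2.9, -6.3], [-2.2, 0.3], [-2.2, -0.3]]
[0.6661 0.2256 1.9387] 111.08 rms 3.06
[[-0.7, -0.1], [0.3, -0.6], [-7.0, 3.2], [-7.1, 5.3], [0.2, 0.1], [1.0, 0.5], [-0.0, -3.1], [1.2, -2.8], [2.6, -3.5], [-0.8, 3.1]]
[0.6609 0.2306 1.9532] 111.91 rms 3.37
[[-0.3, 3.3], [-2.3, 1.5], [-0.9, 0.9], [2.5, -5.0], [3.7, -6.1], [3.4, -6.3], [2.5, -5.4], [-2.6, 1.2], [-2.5, 0.5]]
```

```bash
cat >> fit.py <<'E'
print('---- tray offset + lamp top z fitted')
def g(p,o):
    out=[]
    for d,X,U in o:
        X=np.array(X,float).copy(); t=X[:,2]==44; X[t,0]+=p[3]*1000; X[X[:,2]==348,2]=p[4]*1000
        out.append((proj(d,tf([p[0],p[1],p[2],0],X/1e3))-np.array(U)).ravel())
    return np.concatenate(out)
for o in ([s1,s2],[s1],[s2]):
    r=least_squares(g,[.66,.22,1.95,.03,.33],args=(o,),loss='soft_l1'); print(r.x.round(4),np.degrees(r.x[2]).round(2)); print(r.fun.reshape(-1,2).round(1).tolist())
E
python3 fit.py | sed -n '/----/,$p'
```

```text
---- tray offset + lamp top z fitted
[0.6618 0.2247 1.9414 0.0312 0.3311] 111.23
[[-1.2, -1.0], [-0.4, -1.6], [-1.0, -0.9], [-0.9, 0.7], [-0.3, -0.8], [0.4, -0.5], [-1.4, 0.1], [-0.3, 0.4], [0.8, -0.5], [-1.5, 2.0], [0.4, 1.9], [-1.1, -0.3], [0.4, 0.1], [-0.3, 0.3], [-0.4, 0.4], [-1.2, -0.5], [-0.7, -0.6], [-1.1, 0.1], [-1.1, -0.4]]
[0.664  0.2256 1.9334 0.0333 0.3324] 110.78
[[-0.8, -0.7], [0.2, -0.8], [0.1, -0.6], [0.0, 1.2], [0.1, -0.4], [0.7, -0.0], [-0.9, 0.0], [0.3, 0.4], [1.2, -0.3], [-1.2, 2.5]]
[0.6608 0.223  1.9415 0.0318 0.33  ] 111.24
[[1.1, 1.7], [-0.3, -0.5], [1.0, -0.1], [0.2, 0.3], [0.2, 0.4], [-0.6, -0.6], [-0.2, -0.6], [-0.4, -0.0], [-0.5, -0.6]]
```

```bash
cat >> h.py <<'E'
from scipy.spatial.transform import Rotation as Ro
CUP=[.662,-.2435,np.radians(111.9),.037]
ST=[.662,.2247,np.radians(111.3),0]
th=np.radians(40)
# tool axes in cup frame: z=(sin40,0,-cos40), y=-cup y
def toolR(yaw):
    z=np.array([np.sin(th),0,-np.cos(th)]);y=np.array([0,-1.,0]);x=np.cross(y,z)
    return Rz(yaw)@np.c_[x,y,z]
def tcp_for(p,back=0,s=.019):  # p: cup centre pose [x,y,yaw,z]; returns TCP pos,R
    z=np.array([np.sin(th),0,-np.cos(th)])
    return tf(p,np.array([-.076,0,.060])+z*(s-back))[0],toolR(p[2])
def state():
    s=sense(); return s,np.array(s['position']),Ro.from_euler('xyz',s['tool_rot']).as_matrix()
def plan(pt,Rt,n,g):
    s,p,R=state(); rv=Ro.from_matrix(R.T@Rt).as_rotvec(); print('t',round(s['time_s'],2),'dist',np.linalg.norm(pt-p).round(4),'ang',np.degrees(np.linalg.norm(rv)).round(2))
    step=(pt-p)/n; out=[]
    for i in range(n):
        Ri=R@Ro.from_rotvec(rv*i/n).as_matrix()
        out.append([g]+(np.round(Ri.T@step,4)).tolist()+np.round(np.degrees(rv/n),2).tolist())
    print('['+',\n'.join(','.join('%g'%v for v in r) for r in out)+']')
E
python3 - <<'E'
from h import *
s,p,R=state(); W=get_image('wrist'); V=W['view']; o=-V[:3,:3].T@V[:3,3]
print('cam in tool',(R.T@(o-p)).round(3),'axis',(R.T@V[2,:3]).round(3))
print(tcp_for(CUP),tcp_for(CUP,.15)[0])
print(toolR(CUP[2]).round(3))
plan(np.array([.62,-.45,.30]),toolR(CUP[2]),16,.088)
E
```

```text
cam in tool [ 0.084 -0.    -0.146] axis [-0.325 -0.001  0.946]
(array([ 0.68579178, -0.30268392,  0.08244516]), array([[-0.28572522,  0.92783625, -0.23975193],
       [ 0.71076381,  0.37298778,  0.59640165],
       [ 0.64278761,  0.        , -0.76604444]])) [ 0.72175457 -0.39214417  0.19735182]
[[-0.286  0.928 -0.24 ]
 [ 0.711  0.373  0.596]
 [ 0.643  0.    -0.766]]
t 2.75 dist 0.3911 ang 95.06
[0.088,0.0241,-0.0008,-0.0038,1.92,1.98,-5.26,
0.088,0.0242,0.0013,-0.003,1.92,1.98,-5.26,
0.088,0.0241,0.0034,-0.0022,1.92,1.98,-5.26,
0.088,0.0238,0.0055,-0.0016,1.92,1.98,-5.26,
0.088,0.0232,0.0077,-0.001,1.92,1.98,-5.26,
0.088,0.0224,0.0097,-0.0005,1.92,1.98,-5.26,
0.088,0.0214,0.0117,-0.0001,1.92,1.98,-5.26,
0.088,0.0203,0.0137,0.0002,1.92,1.98,-5.26,
0.088,0.0189,0.0155,0.0004,1.92,1.98,-5.26,
0.088,0.0174,0.0172,0.0005,1.92,1.98,-5.26,
0.088,0.0157,0.0187,0.0005,1.92,1.98,-5.26,
0.088,0.0139,0.0201,0.0003,1.92,1.98,-5.26,
0.088,0.012,0.0213,0.0001,1.92,1.98,-5.26,
0.088,0.01,0.0223,-0.0003,1.92,1.98,-5.26,
0.088,0.008,0.0231,-0.0007,1.92,1.98,-5.26,
0.088,0.0058,0.0237,-0.0013,1.92,1.98,-5.26]
```

```bash
python3 -m jog '[0.088,0.024,-0.001,-0.006,0,0,0, 0.088,0.04,-0.002,-0.008,0,0,0, 0.088,0.04,-0.002,-0.008,0,0,0, 0.088,0.04,-0.002,-0.008,0,0,0, 0.088,0.04,-0.002,-0.008,0,0,0, 0.088,0.04,-0.002,-0.008,0,0,0, 0.088,0.04,-0.002,-0.008,0,5,0, 0.088,0.03,-0.002,-0.006,0,5,0]'; python3 -c "
from h import *
s,p,R=state();print(s['joints'].tolist(),p,s['tool_rot'])"
```

```text
time_s: 3.55
position: [0.542, -0.4823, 0.3012]
tool_rot: [-3.139, -0.178, 0.41]
ft_force: [1.1, -0.2, -0.5]
gripper_width: 0.999
[-0.8410891943194823, 0.29043758655236535, 1.4667439860956286, 0.17475188372408887, 1.334083008776187, 0.28267784990917844] [ 0.54195482 -0.48232876  0.30116718] [-3.13883318 -0.17806427  0.40998828]
```

```bash
cat > fk.py <<'E'
from h import *
def Ry(a): return Ro.from_euler('y',a).as_matrix()
data=[([-1.19288934e+00,2.64725396e-01,1.60533485e+00,-2.78158069e-06,1.27369358e+00,-3.68748642e-02],[0.27177599,-0.61711364,0.23742784],[-3.13943286e+00,-7.70184445e-05,4.14782587e-01]),
([-0.8410891943194823, 0.29043758655236535, 1.4667439860956286, 0.17475188372408887, 1.334083008776187, 0.28267784990917844],[ 0.54195482,-0.48232876,0.30116718],[-3.13883318,-0.17806427,0.40998828])]
def ori(j,s4=1,s6=1):
    A=Rz(j[0])@Ry(j[1]+j[2]); return A,A@Rz(s4*j[3])@Ry(j[4])@Rz(s6*j[5])
if __name__=='__main__':
  for s4 in (1,-1):
    for s6 in (1,-1):
      Cs=[ori(j,s4,s6)[1].T@Ro.from_euler('xyz',e).as_matrix() for j,p,e in data]
      print(s4,s6,np.degrees(np.linalg.norm(Ro.from_matrix(Cs[0].T@Cs[1]).as_rotvec())),Cs[0].round(2).tolist())
E
python3 fk.py
```

```text
1 1 5.460663575342861e-07 [[0.0, -1.0, -0.0], [1.0, 0.0, -0.0], [0.0, -0.0, 1.0]]
1 -1 36.61804363761158 [[0.07, -1.0, -0.0], [1.0, 0.07, 0.0], [0.0, -0.0, 1.0]]
-1 1 20.02539410018925 [[0.0, -1.0, 0.0], [1.0, 0.0, -0.0], [0.0, 0.0, 1.0]]
-1 -1 45.527650872080464 [[0.07, -1.0, -0.0], [1.0, 0.07, -0.0], [0.0, 0.0, 1.0]]
```

```bash
cat >> fk.py <<'E'
C=np.array([[0,-1,0],[1,0,0],[0,0,1.]])
def fk(j,q):
    h,L1,L2,Lw,d=q; A,B=ori(j)
    w=Rz(j[0])@np.array([L1*np.sin(j[1])+L2*np.sin(j[1]+j[2]),d,h+L1*np.cos(j[1])+L2*np.cos(j[1]+j[2])])
    return w+B[:,2]*Lw,B@C,w
def fitq():
    f=lambda q:np.concatenate([fk(j,q)[0]-p for j,p,e in data]+[1e-4*(q-np.array([.3,.5,.5,.25,.03]))])
    return least_squares(f,[.3,.5,.5,.25,.03])
if __name__=='__main__':
    r=fitq(); print(r.x.round(4),(r.fun*1e3).round(2))
E
python3 fk.py | tail -1
```

```text
[0.249  0.5135 0.5654 0.3405 0.0249] [ 0.   -0.07  0.03 -0.02  0.06 -0.03 -0.01  0.    0.01  0.01 -0.  ]
```

```bash
cat > ik.py <<'E'
from fk import *
q=fitq().x
lo=np.array([-2.63,-.94,.31,-1.31,0,-2.55]);hi=np.array([2.63,2.18,2.57,4.45,2.66,2.55])
def ik(pt,Rt,seeds=12,seed0=None):
    rng=np.random.default_rng(0);best=None
    for k in range(seeds):
        x0=seed0 if (k==0 and seed0 is not None) else lo+(hi-lo)*rng.random(6)
        def f(j):
            p,R,_=fk(j,q); return np.r_[(p-pt)*5,Ro.from_matrix(R.T@Rt).as_rotvec()]
        r=least_squares(f,np.clip(x0,lo+1e-3,hi-1e-3),bounds=(lo,hi))
        if best is None or r.cost<best.cost: best=r
        if best.cost<1e-12: break
    return best.x,best.cost
def tilted(p,deg,flip,back=0):
    # gripper at grasp point, tilted deg from vertical about cup y
    t=np.radians(deg); z=np.array([np.sin(t),0,-np.cos(t)]);y=np.array([0,1. if flip else -1.,0]);x=np.cross(y,z)
    R=Rz(p[2])@np.c_[x,y,z]; return tf(p,np.array([-.076,0,.060])+z*(.019-back))[0],R
if __name__=='__main__':
  def st(x,under): 
    P=tf(ST,[x,0,0])[0]; return [P[0],P[1],ST[2],under+.031]
  for flip in (0,1):
    for deg in (40,50):
      for nm,P,b in (('hov',CUP,.12),('grasp',CUP,0),('lift',CUP[:3]+[.2],0),('entry',st(-.25,.14),0),('over',st(0,.14),0),('low',st(0,.094),0)):
        j,c=ik(*tilted(P,deg,flip,b)); print(flip,deg,nm,j.round(2),'%.1e'%c)
E
python3 ik.py
```

```text
0 40 hov [-0.65  0.98  0.77  0.37  1.99 -0.99] 4.1e-27
0 40 grasp [-0.61  0.9   1.09  0.37  1.76 -1.04] 1.6e-26
0 40 lift [-0.61  0.79  0.97  0.39  1.97 -0.95] 6.1e-26
0 40 entry [-0.34  0.75  1.08  0.52  1.78 -0.72] 1.4e-22
0 40 over [-0.08  0.5   1.48  0.62  1.53 -0.6 ] 3.9e-31
0 40 low [-0.08  0.54  1.51  0.62  1.47 -0.64] 1.8e-30
0 50 hov [-0.68  1.15  0.55  0.47  2.18 -0.94] 1.6e-19
0 50 grasp [-0.63  1.    0.98  0.45  1.92 -1.03] 6.3e-19
0 50 lift [-0.63  0.88  0.88  0.49  2.11 -0.92] 7.9e-20
0 50 entry [-0.37  0.83  1.02  0.64  1.89 -0.73] 1.8e-30
0 50 over [-0.13  0.56  1.46  0.74  1.62 -0.66] 3.8e-23
0 50 low [-0.13  0.6   1.49  0.74  1.57 -0.7 ] 2.1e-22
1 40 hov [-0.65  0.98  0.77  0.37  1.99  2.15] 9.5e-26
1 40 grasp [-0.61  0.9   1.09  0.37  1.76  2.11] 7.6e-22
1 40 lift [-0.61  0.79  0.97  0.39  1.97  2.19] 9.9e-25
1 40 entry [-0.34  0.75  1.08  0.52  1.78  2.42] 2.4e-18
1 40 over [-0.08  0.5   1.48  0.62  1.53  2.54] 1.6e-13
1 40 low [-0.08  0.54  1.51  0.62  1.47  2.5 ] 2.6e-21
1 50 hov [-0.68  1.15  0.55  0.47  2.18  2.2 ] 4.0e-19
1 50 grasp [-0.63  1.    0.98  0.45  1.92  2.11] 2.3e-29
1 50 lift [-0.63  0.88  0.88  0.49  2.11  2.22] 9.4e-19
1 50 entry [-0.37  0.83  1.02  0.64  1.89  2.42] 7.6e-27
1 50 over [-0.13  0.56  1.46  0.74  1.62  2.48] 1.9e-18
1 50 low [-0.13  0.6   1.49  0.74  1.57  2.44] 9.7e-24
```

```bash
python3 - <<'E'
from ik import *
pt,Rt=tilted(CUP,50,0,.11); print(pt)
plan(pt+[0,0,.0],Rt,13,.07)
E
```

```text
[ 0.71634807 -0.37869506  0.15549367]
t 3.55 dist 0.2497 ang 95.16
[0.07,0.0133,-0.0019,0.0138,3.46,2.41,-5.98,
0.07,0.0127,0.0003,0.0144,3.46,2.41,-5.98,
0.07,0.012,0.0025,0.0148,3.46,2.41,-5.98,
0.07,0.011,0.0046,0.0151,3.46,2.41,-5.98,
0.07,0.0098,0.0066,0.0152,3.46,2.41,-5.98,
0.07,0.0083,0.0084,0.0151,3.46,2.41,-5.98,
0.07,0.0067,0.0101,0.0149,3.46,2.41,-5.98,
0.07,0.005,0.0116,0.0145,3.46,2.41,-5.98,
0.07,0.0031,0.0129,0.0139,3.46,2.41,-5.98,
0.07,0.0011,0.0139,0.0132,3.46,2.41,-5.98,
0.07,-0.0009,0.0147,0.0123,3.46,2.41,-5.98,
0.07,-0.003,0.0152,0.0113,3.46,2.41,-5.98,
0.07,-0.005,0.0155,0.0102,3.46,2.41,-5.98]
```

```bash
python3 -m jog '[0.07,0.013,-0.002,0.014,3.5,2.4,-6, 0.07,0.013,0,0.014,3.5,2.4,-6, 0.07,0.012,0.0025,0.015,3.5,2.4,-6, 0.07,0.011,0.0045,0.015,3.5,2.4,-6, 0.07,0.01,0.0065,0.015,3.5,2.4,-6, 0.07,0.008,0.0085,0.015,3.5,2.4,-6, 0.07,0.0065,0.01,0.015,3.5,2.4,-6, 0.07,0.005,0.0115,0.0145,3.5,2.4,-6, 0.07,0.003,0.013,0.014,3.5,2.4,-6, 0.07,0.001,0.014,0.013,3.5,2.4,-6, 0.07,-0.001,0.0145,0.012,3.5,2.4,-6, 0.07,-0.003,0.015,0.011,3.5,2.4,-6, 0.07,-0.005,0.015,0.01,3.5,2.4,-6]'; python3 - <<'E'
from ik import *
W=snap('wrist','w1'); W['fish']=1
s,p,R=state(); print(fk(s['joints'],q)[0]-p)
for t in ('cup_center','cup_handle','cup_tab','mat'): print(t,[(np.round(r['xy'],1).tolist(),round(r['confidence'],2)) for r in landmark_of('wrist',t)][:3])
for P in ((0,0,0),(-.076,0,.06),(-.056,0,-.021)): print(proj(W,tf(CUP,P)).round(1))
plan(*tilted(CUP,50,0,.11),3,.07)
E
```

```text
time_s: 4.85
position: [0.721, -0.3733, 0.1627]
tool_rot: [3.1, -0.879, 2.048]
ft_force: [-0.1, -0.7, -0.6]
gripper_width: 0.798
[ 0.00057029 -0.00034768 -0.00083771]
cup_center [([488.4, 147.2], 0.94), ([321.0, 183.1], 0.73), ([146.9, 159.9], 0.63)]
cup_handle [([315.2, 214.7], 0.88), ([182.9, 113.5], 0.85), ([456.4, 81.5], 0.84)]
cup_tab [([185.9, 157.4], 0.89), ([454.3, 135.7], 0.89), ([314.5, 237.0], 0.68)]
mat []
[[319.5 181.7]]
[[315.7 214.7]]
[[315.7 235. ]]
t 5.1 dist 0.0104 ang 3.57
[0.07,-0.0026,-0.0021,0.0009,-0.56,-0.12,1.05,
0.07,-0.0026,-0.002,0.0008,-0.56,-0.12,1.05,
0.07,-0.0027,-0.002,0.0008,-0.56,-0.12,1.05]
```

View pics/w1.png

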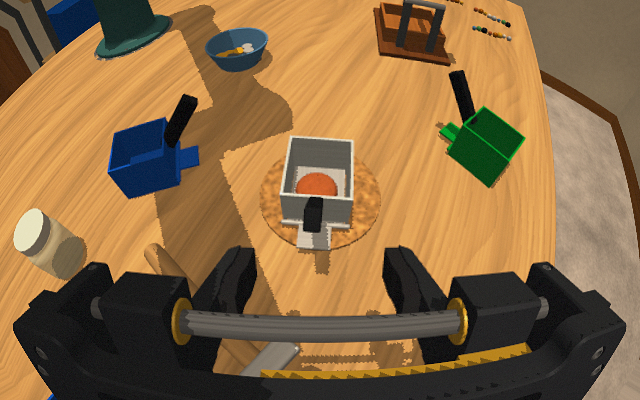

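```bash
python3 - <<'E'
from h import *
a=cv2.imread('pics/w1.png')[125:255,255:385]
cv2.imwrite('pics/w1c.png',cv2.resize(a,None,fx=4.6,fy=4.6,interpolation=cv2.INTER_CUBIC))
W=get_image('wrist');W['fish']=1
print(((proj(W,tf(CUP,[(40e-3,36e-3,31e-3),(40e-3,-36e-3,31e-3),(-40e-3,-36e-3,31e-3),(-40e-3,36e-3,31e-3)]))-[255,125])*4.6).round())
E
```

```text
[[162.  47.]
 [456.  65.]
 [459. 342.]
 [120. 321.]]
```

View pics/w1c.png

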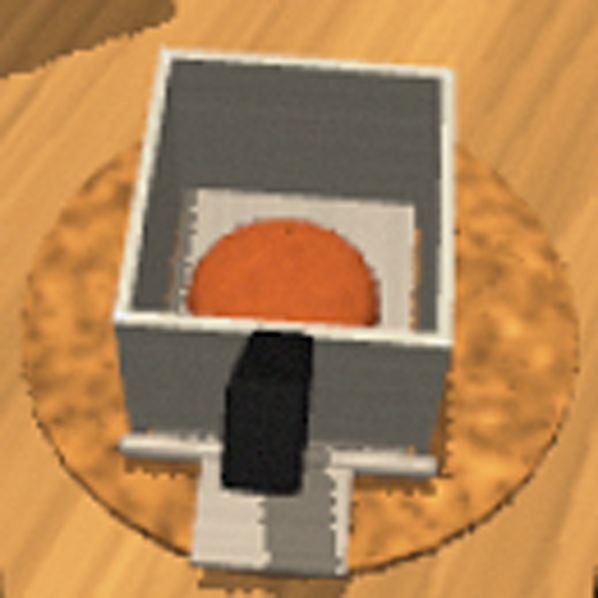

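```bash
cat > f2.py <<'E'
from h import *
W=get_image('wrist');W['fish']=1
exec(open('fit.py').read().split("print('cup')")[0].replace('from h import *',''))
U=cv([(162,48),(453,70),(449,345),(115,320)],np.array([255,125]),4.6)
o3=(W,[(40,36,31),(40,-36,31),(-40,-36,31),(-40,36,31)],U)
fit([o3],.037,[.66,-.24,1.95]); fit([o1,o2,o3],.037,[.66,-.24,1.95])
pts=[]
for d,l,off,s in ((S,[(420,545),(648,350),(600,470),(270,490),(520,520)],(235,199),10),(D,[(188,460),(578,470),(400,565),(260,530),(500,545)],(302,150),10),(W,[(22,350),(578,345),(60,470),(540,460),(530,215),(500,170)],(255,125),4.6)):
    B=np.array([back(d,u,.003)[:2] for u in cv(l,np.array(off),s)])
    r=least_squares(lambda c:np.hypot(*(B-c).T)-.075,[.67,-.24]); print('mat',r.x.round(4),(r.fun*1e3).round(1)); pts.append(B)
B=np.vstack(pts); print(least_squares(lambda c:np.hypot(*(B-c).T)-.075,[.67,-.24]).x.round(4))
E
python3 f2.py
```

```text
[ 0.6603 -0.2435  1.937 ] 110.98 rms 0.14
[ 0.6604 -0.2434  1.9397] 111.14 rms 0.48
mat [ 0.6627 -0.2313] [ 0.7  0.1  0.5 -0.  -1.1]
mat [ 0.6607 -0.2387] [ 1.7 -0.6  1.7 -2.9  0.5]
mat [ 0.6601 -0.2362] [ 0.2  0.4  2.4  0.1 -0.5  2.8]
[ 0.6611 -0.2357]
```

```bash
sed -i 's/^CUP=.*/CUP=[.6605,-.2434,np.radians(111.2),.037]\nMAT=[.661,-.236]/' h.py; python3 - <<'E'
from ik import *
plan(*tilted(CUP,50,0,.06),4,.07)
E
```

```text
t 5.3 dist 0.0585 ang 4.25
[0.07,-0.0026,-0.0018,0.0143,-0.51,-0.02,0.93,
0.07,-0.0026,-0.0019,0.0143,-0.51,-0.02,0.93,
0.07,-0.0026,-0.0019,0.0143,-0.51,-0.02,0.93,
0.07,-0.0026,-0.002,0.0143,-0.51,-0.02,0.93]
```

```bash
python3 -m jog '[0.07,-0.0026,-0.0018,0.0143,-0.5,0,0.9, 0.07,-0.0026,-0.0019,0.0143,-0.5,0,0.9, 0.07,-0.0026,-0.0019,0.0143,-0.5,0,0.9, 0.07,-0.0026,-0.002,0.0143,-0.5,0,0.9, 0.07,0,0,0,0,0,0]'; python3 - <<'E'
from ik import *
snap('wrist','w2')
plan(*tilted(CUP,50,0,0),4,.07)
E
```

```text
time_s: 5.8
position: [0.6972, -0.3488, 0.1381]
tool_rot: [3.127, -0.854, 1.941]
ft_force: [-0.1, 1.7, 0.1]
gripper_width: 0.794
t 5.85 dist 0.0751 ang 1.44
[0.07,-0.002,0.0006,0.0187,0.21,0.29,0.03,
0.07,-0.0021,0.0007,0.0187,0.21,0.29,0.03,
0.07,-0.0021,0.0008,0.0186,0.21,0.29,0.03,
0.07,-0.0022,0.0008,0.0186,0.21,0.29,0.03]
```

View pics/w2.png

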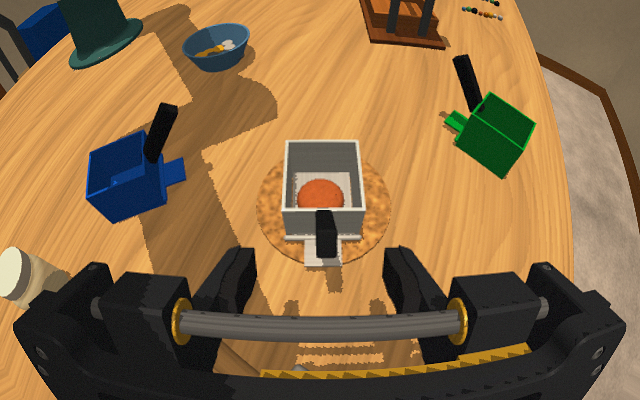

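The grey cup sits centred and square in the wrist view, handle at (325,230), and the fingers straddle it. I'll close in now.

```bash
python3 -m jog '[0.07,-0.002,0.0007,0.0187,0.2,0.3,0, 0.07,-0.002,0.0007,0.0187,0.2,0.3,0, 0.07,-0.002,0.0008,0.0186,0.2,0.3,0, 0.07,-0.002,0.0008,0.016,0.2,0.3,0, 0.07,0,0,0,0,0,0]'; python3 - <<'E'
from ik import *
plan(*tilted(CUP,50,0,0),2,.05)
E
```

```text
time_s: 6.35
position: [0.6859, -0.3073, 0.0975]
tool_rot: [3.122, -0.858, 1.953]
ft_force: [0.6, -1.2, -0.0]
gripper_width: 0.791
t 6.35 dist 0.0147 ang 1.13
[0.05,-0.0024,-0.0004,0.0069,0.29,0.43,0.22,
0.05,-0.0025,-0.0003,0.0069,0.29,0.43,0.22]
```

```bash
python3 -m jog '[0.05,-0.003,0,0.008,0.3,0.4,0.2, 0.05,-0.003,0,0.008,0.3,0.4,0.2, 0.05,0,0,0,0,0,0]'; python3 - <<'E'
from ik import *
W=snap('wrist','w3');W['fish']=1
print(proj(W,tf(CUP,[(-.076,0,.06),(.04,.036,.031),(.04,-.036,.031)])).round(1))
plan(*tilted(CUP,50,0,0),1,.05)
E
```

```text
time_s: 6.65
position: [0.6842, -0.3009, 0.0842]
tool_rot: [3.138, -0.869, 1.944]
ft_force: [-0.5, 0.5, -0.2]
gripper_width: 0.573
[[318.5 280.9]
 [271.7 141.2]
 [366.  141.4]]
t 6.7 dist 0.0017 ang 0.31
[0.05,0.0008,-0.0013,0.0007,0.1,0.27,0.12]
```

View pics/w3.png

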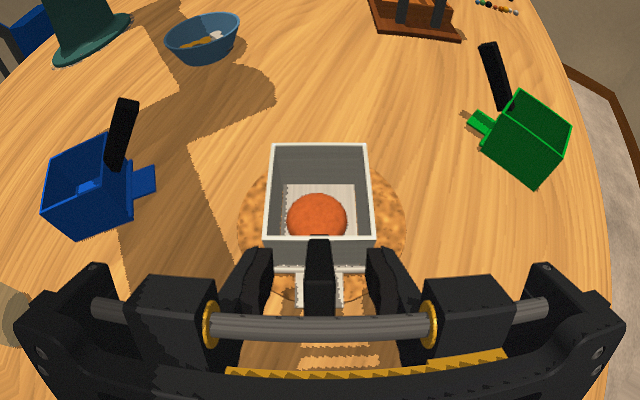

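The handle (column 318) is midway between the fingers, and the rim corners match the prediction to within 1–2 px. Closing.

```bash
python3 -m jog '[0.05,0.001,-0.001,0.001,0,0.3,0, 0.02,0,0,0,0,0,0, 0,0,0,0,0,0,0, 0,0,0,0,0,0,0, 0,0,0,0,0,0,0, 0,0,0,0,0,0,0, 0,0,0,0,0,0,0]'; python3 - <<'E'
from ik import *
s,p,R=state();print(s['tool_rot'],s['joints'].round(3))
W=snap('wrist','w4');W['fish']=1
print(R.T.round(3)@[0,0,.03])
E
```

```text
time_s: 7.4
position: [0.6834, -0.3014, 0.0858]
tool_rot: [3.135, -0.872, 1.945]
ft_force: [0.8, 0.1, -1.0]
gripper_width: 0.156
[ 3.13538384 -0.87189652  1.94463824] [-0.638  0.994  0.986  0.452  1.914 -1.025]
[ 0.02298  0.00012 -0.01929]
```

View pics/w4.png

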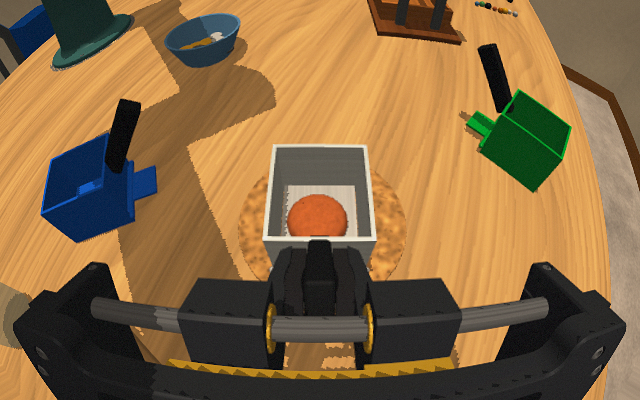

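```bash
python3 - <<'E'
from h import *
s,p,R=state(); Rc=Rz(CUP[2]); c=np.array([CUP[0],CUP[1],CUP[3]])
np.savez('grip.npz',Rtc=R.T@Rc,ptc=R.T@(c-p)); print(R.T@(c-p))
E
cat >> h.py <<'E'
def cup_now():
    g=np.load('grip.npz');s,p,R=state(); Rc=R@g['Rtc']; return p+R@g['ptc'],Ro.from_matrix(Rc).as_euler('ZYX',degrees=True)
def tcp_cup(P): # P [x,y,yaw,z] cup centre -> tcp pose
    g=np.load('grip.npz'); Rt=Rz(P[2])@g['Rtc'].T; return np.array([P[0],P[1],P[3]])-Rt@g['ptc'],Rt
def st(x,under,y=0):
    P=tf(ST,[x,y,0])[0]; return [P[0],P[1],ST[2],under+.031]
E
python3 -m jog '[0,0.004,0,-0.003,0,0,0, 0,0.008,0,-0.006,0,0,0, 0,0.008,0,-0.006,0,0,0, 0,0.008,0,-0.006,0,0,0, 0,0.008,0,-0.006,0,0,0,0,0,0,0,0,0,0]'
python3 - <<'E'
from h import *
snap('wrist','w5');snap('side','d5');print(cup_now(), sense()['ft_force'])
E
```

```text
[ 0.00275206 -0.00060678  0.07913882]
time_s: 8.05
position: [0.6823, -0.2993, 0.1335]
tool_rot: [3.137, -0.87, 1.943]
ft_force: [-0.8, 0.1, -2.0]
gripper_width: 0.152
(array([ 0.6588636 , -0.24122413,  0.08278748]), array([1.11180889e+02, 6.62193022e-02, 1.32553088e-01])) [-0.19394405  0.67204135 -1.99942925]
```

View pics/w5.png

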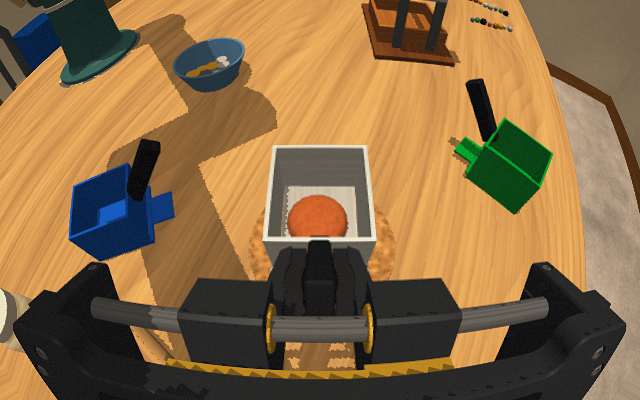

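View pics/d5.png

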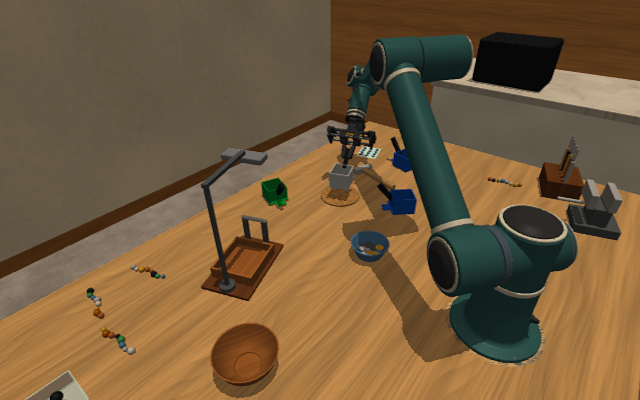

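```bash
python3 - <<'E'
from ik import *
S=get_image('scene'); print('green',back(S,(331,270),.037),back(S,(339,242),.097))
plan(*tcp_cup([.665,-.225,CUP[2],.185]),5,0)
print(fk(sense()['joints'],q)[0]-state()[1])
E
```

```text
green [ 0.84970209 -0.07639231  0.037     ] [ 0.78720625 -0.04063688  0.097     ]
t 8.2 dist 0.1044 ang 0.18
[0,0.0174,0.0024,-0.0113,-0.02,0,-0.03,
0,0.0174,0.0024,-0.0113,-0.02,0,-0.03,
0,0.0174,0.0024,-0.0113,-0.02,0,-0.03,
0,0.0174,0.0024,-0.0113,-0.02,0,-0.03,
0,0.0174,0.0024,-0.0113,-0.02,0,-0.03]
[ 0.00072561 -0.00043158 -0.00045125]
```

```bash
python3 -m jog '[0,0.01,0.001,-0.007,0,0,0, 0,0.018,0.002,-0.011,0,0,0, 0,0.018,0.003,-0.011,0,0,0, 0,0.018,0.003,-0.011,0,0,0, 0,0.018,0.003,-0.011,0,0,0, 0,0.015,0.002,-0.01,0,0,0]'
python3 - <<'E'
from ik import *
print(cup_now())
plan(*tcp_cup(st(-.2,.150)),11,0)
E
```

```text
time_s: 8.8
position: [0.6884, -0.2771, 0.2505]
tool_rot: [-3.138, -0.877, 1.937]
ft_force: [-0.6, -0.8, -3.0]
gripper_width: 0.157
(array([ 0.66514397, -0.2189169 ,  0.2020274 ]), array([111.18679804,  -0.3022065 ,   0.37811945]))
t 8.8 dist 0.2674 ang 0.5
[0,0.0111,0.0143,0.0162,-0.01,-0.03,-0.03,
0,0.0111,0.0143,0.0162,-0.01,-0.03,-0.03,
0,0.0111,0.0143,0.0162,-0.01,-0.03,-0.03,
0,0.0111,0.0143,0.0162,-0.01,-0.03,-0.03,
0,0.0111,0.0143,0.0162,-0.01,-0.03,-0.03,
0,0.0111,0.0143,0.0162,-0.01,-0.03,-0.03,
0,0.0111,0.0143,0.0162,-0.01,-0.03,-0.03,
0,0.0111,0.0143,0.0162,-0.01,-0.03,-0.03,
0,0.0111,0.0143,0.0162,-0.01,-0.03,-0.03,
0,0.0111,0.0143,0.0162,-0.01,-0.03,-0.03,
0,0.0111,0.0143,0.0162,-0.01,-0.03,-0.03]
```

```bash
python3 -m jog '[0,0.006,0.007,0.008,0,0,0, 0,0.011,0.014,0.016,0,0,0, 0,0.011,0.014,0.016,0,0,0, 0,0.011,0.014,0.016,0,0,0, 0,0.011,0.014,0.016,0,0,0, 0,0.011,0.014,0.016,0,0,0, 0,0.011,0.014,0.016,0,0,0, 0,0.011,0.014,0.016,0,0,0, 0,0.011,0.014,0.016,0,0,0, 0,0.011,0.014,0.016,0,0,0, 0,0.01,0.012,0.014,0,0,0, 0,0.006,0.008,0.009,0,0,0]'
python3 - <<'E'
from ik import *
print(cup_now(),st(-.2,.15))
snap('wrist','w6');snap('side','d6')
plan(*tcp_cup(st(-.1,.142)),5,0)
E
```

```text
time_s: 10.0
position: [0.7594, 0.0014, 0.2299]
tool_rot: [-3.135, -0.876, 1.938]
ft_force: [-0.1, 1.0, -2.5]
gripper_width: 0.159
(array([0.73586356, 0.05938761, 0.18134266]), array([111.3734213 ,  -0.25268603,   0.45795032])) [np.float64(0.7346502460945957), np.float64(0.0383617544828902), np.float64(1.9425514574696887), 0.181]
t 10.1 dist 0.0817 ang 0.55
[0,0.0091,-0.0018,0.0134,-0.08,-0.05,-0.05,
0,0.0091,-0.0018,0.0134,-0.08,-0.05,-0.05,
0,0.0091,-0.0018,0.0134,-0.08,-0.05,-0.05,
0,0.0092,-0.0018,0.0134,-0.08,-0.05,-0.05,
0,0.0092,-0.0018,0.0134,-0.08,-0.05,-0.05]
```

View pics/w6.png

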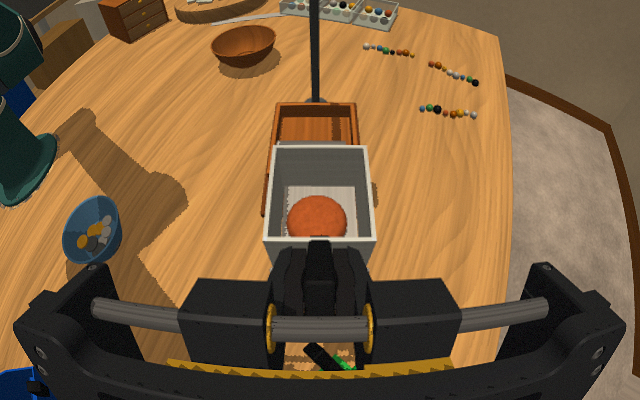

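View pics/d6.png

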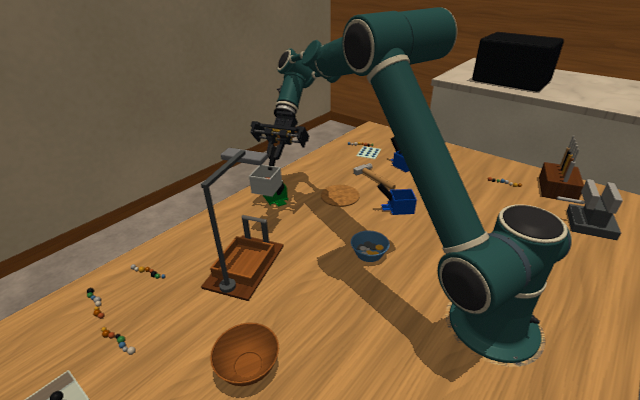

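```bash
python3 -m jog '[0,0.006,-0.001,0.008,0,0,0, 0,0.009,-0.002,0.0135,0,0,0, 0,0.009,-0.002,0.0135,0,0,0, 0,0.009,-0.002,0.0135,0,0,0, 0,0.009,-0.002,0.0135,0,0,0, 0,0,0,0,0,0,0]'
python3 - <<'E'
from ik import *
print(cup_now(),st(-.1,.142))
snap('wrist','w7');snap('scene','s7')
plan(*tcp_cup(st(-0.03,.142)),5,0)
a=cv2.imread('pics/s7.png')[80:270,320:520]; cv2.imwrite('pics/s7c.png',cv2.resize(a,None,fx=3.1,fy=3.1,interpolation=cv2.INTER_CUBIC))
E
```

```text
time_s: 10.7
position: [0.7215, 0.0639, 0.2221]
tool_rot: [-3.134, -0.874, 1.931]
ft_force: [-0.4, 1.1, -2.7]
gripper_width: 0.156
(array([0.69838221, 0.12190115, 0.17345009]), array([111.03157576,  -0.12533628,   0.50682271])) [np.float64(0.6983251230472979), np.float64(0.1315308772414451), np.float64(1.9425514574696887), 0.173]
t 10.8 dist 0.0811 ang 0.57
[0,0.0104,0.0005,0.0125,-0.01,-0.01,-0.11,
0,0.0104,0.0005,0.0125,-0.01,-0.01,-0.11,
0,0.0104,0.0005,0.0125,-0.01,-0.01,-0.11,
0,0.0104,0.0005,0.0125,-0.01,-0.01,-0.11,
0,0.0104,0.0005,0.0125,-0.01,-0.01,-0.11]
```

View pics/w7.png

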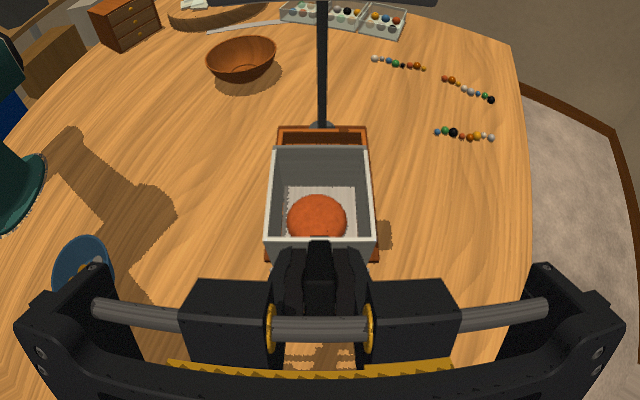

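View pics/s7c.png

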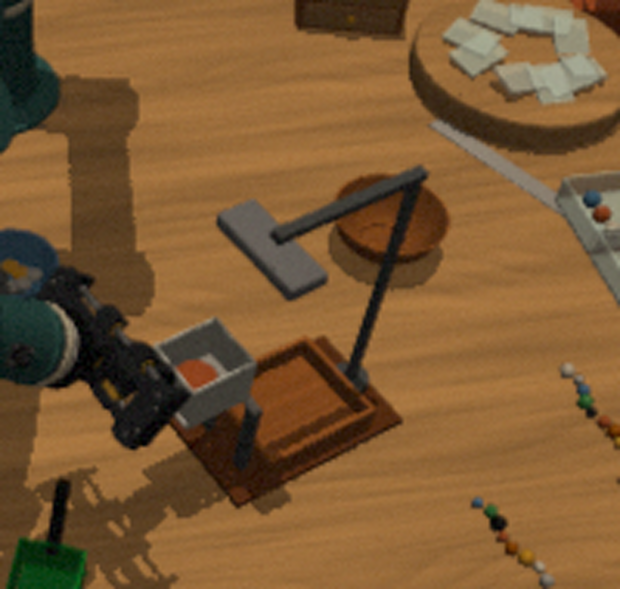

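```bash
python3 - <<'E'
from ik import *
W=get_image('wrist');W['fish']=1
for P in ((-.029,-.06,.318),(-.029,.06,.318),(-.075,-.06,.318),(-.075,.06,.318),(.121,0,.05),(.15,0,.01),(.15,.075,.01),(-.04+.146,.065,.044),(.106,-.065,.044)): print(P,proj(W,tf(ST,P)).round(1))
V=W['view'];o=-V[:3,:3].T@V[:3,3]; print('cam in station',Rz(ST[2]).T@(o-[ST[0],ST[1],0]))
E
```

```text
(-0.029, -0.06, 0.318) [[415.8 -16.7]]
(-0.029, 0.06, 0.318) [[228.6 -16.6]]
(-0.075, -0.06, 0.318) [[437.1  10.8]]
(-0.075, 0.06, 0.318) [[209.4  10.8]]
(0.121, 0, 0.05) [[320.6 117.5]]
(0.15, 0, 0.01) [[320.5 122.9]]
(0.15, 0.075, 0.01) [[276.5 123.7]]
(0.10599999999999998, 0.065, 0.044) [[278.3 127.7]]
(0.106, -0.065, 0.044) [[363.1 127.2]]
cam in station [-0.23053051  0.00313323  0.38076351]
```

```bash
python3 -m jog '[0,0.006,0,0.007,0,0,0, 0,0.0105,0.0005,0.0125,0,0,-0.1, 0,0.0105,0.0005,0.0125,0,0,-0.1, 0,0.0105,0.0005,0.0125,0,0,-0.1, 0,0.01,0.0005,0.012,0,0,0, 0,0,0,0,0,0,0]'
python3 - <<'E'
from ik import *
print(cup_now(),st(0,.142))
snap('side','d8')
plan(*tcp_cup(st(0,.135)),3,0)
a=cv2.imread('pics/d8.png')[100:310,170:400]; cv2.imwrite('pics/d8c.png',cv2.resize(a,None,fx=2.8,fy=2.8,interpolation=cv2.INTER_CUBIC))
E
```

```text
time_s: 11.45
position: [0.6974, 0.1359, 0.2223]
tool_rot: [3.139, -0.872, 1.939]
ft_force: [0.4, -0.8, -2.1]
gripper_width: 0.152
(array([0.67456836, 0.19396552, 0.17352712]), array([ 1.11022981e+02, -3.20389112e-02,  1.41111892e-01])) [np.float64(0.662), np.float64(0.2247), np.float64(1.9425514574696887), 0.173]
t 11.5 dist 0.035 ang 0.33
[0,0.0054,-0.0002,0.0103,0.05,0,-0.1,
0,0.0054,-0.0002,0.0103,0.05,0,-0.1,
0,0.0054,-0.0002,0.0103,0.05,0,-0.1]
```

View pics/d8c.png

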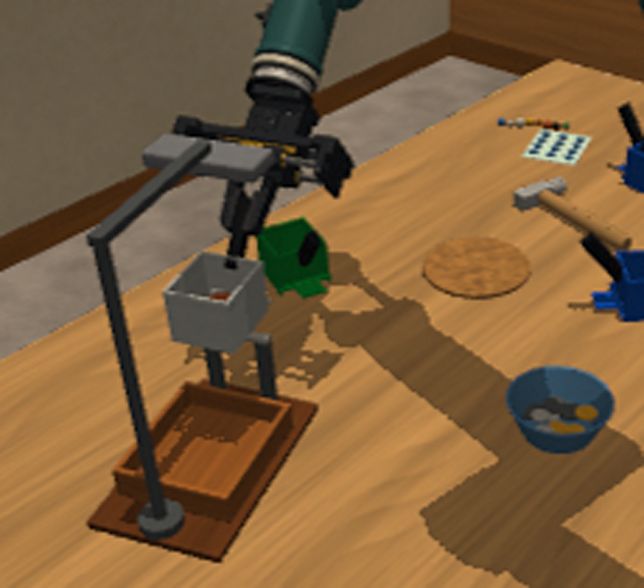

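```bash
python3 -m jog '[0,0.0055,0,0.01,0,0,-0.1, 0,0.0055,0,0.01,0,0,-0.1, 0,0.005,0,0.01,0,0,-0.1, 0,0,0,0,0,0,0]'
python3 - <<'E'
from ik import *
print(cup_now(),st(0,.142))
plan(*tcp_cup(st(0,.125)),2,0)
s=snap('scene','s9'); W=snap('wrist','w9')
a=cv2.imread('pics/s9.png')[110:260,350:500]; cv2.imwrite('pics/s9c.png',cv2.resize(a,None,fx=4,fy=4,interpolation=cv2.INTER_CUBIC))
E
```

```text
time_s: 11.9
position: [0.6851, 0.1682, 0.2144]
tool_rot: [3.132, -0.871, 1.947]
ft_force: [-0.8, -0.6, -1.9]
gripper_width: 0.156
(array([0.66232997, 0.22623628, 0.16548873]), array([ 1.11184902e+02,  4.93079655e-02, -1.18520621e-01])) [np.float64(0.662), np.float64(0.2247), np.float64(1.9425514574696887), 0.173]
t 11.9 dist 0.0097 ang 0.17
[0,-0.0041,-0.0003,0.0026,0.08,0.02,0.01,
0,-0.0041,-0.0003,0.0026,0.08,0.02,0.01]
```

View pics/s9c.png

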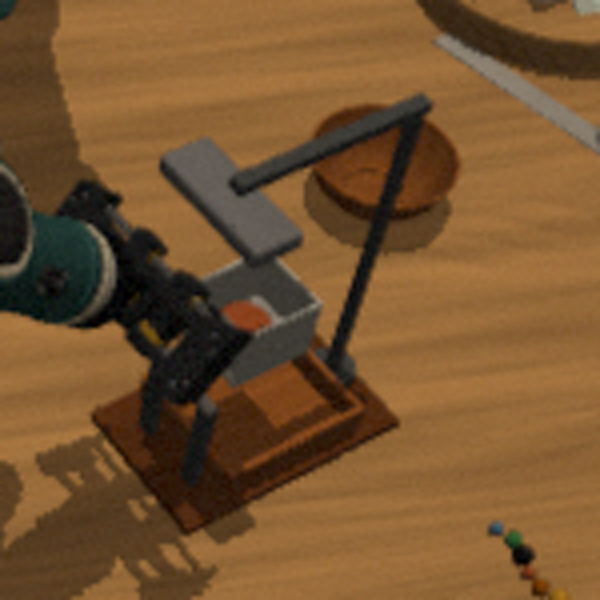

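View pics/w9.png

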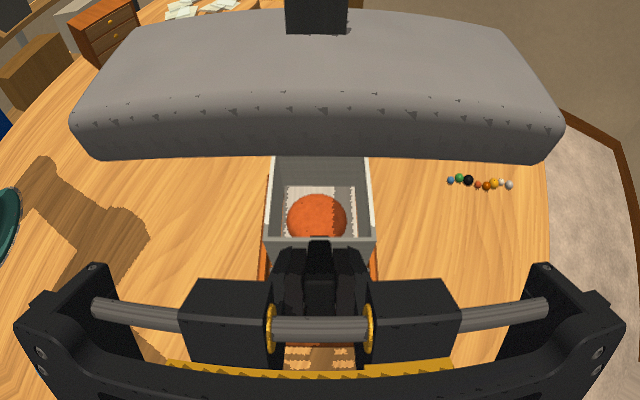

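```bash
python3 -m jog '[0,-0.006,0,0.005,0,0,0, 0,-0.006,0,0.005,0,0,0, 0,0,0,0,0,0,0]'
python3 - <<'E'
from ik import *
print(cup_now()[0]-[0,0,.031],cup_now()[1],st(0,.142)[:2])
plan(*tcp_cup(st(0,.108)),2,0)
E
```

```text
time_s: 12.3
position: [0.6868, 0.1658, 0.1978]
tool_rot: [3.13, -0.869, 1.946]
ft_force: [-0.3, 0.6, -3.1]
gripper_width: 0.156
[0.66423697 0.22380386 0.11776686] [111.05872988   0.16597832  -0.20093746] [np.float64(0.662), np.float64(0.2247)]
t 12.3 dist 0.0101 ang 0.35
[0,-0.0033,-0.0007,0.0038,0.16,0.08,-0,
0,-0.0033,-0.0007,0.0038,0.16,0.08,-0]
```

```bash
python3 -m jog '[0,-0.0035,-0.001,0.004,0.2,0,0, 0,-0.0035,-0.001,0.004,0.2,0,0, 0,0,0,0,0,0,0]'
python3 - <<'E'
from ik import *
print(cup_now()[0]-[0,0,.031],cup_now()[1],st(0,.142)[:2])
plan(*tcp_cup(st(0,.095)),3,0)
E
```

```text
time_s: 12.6
position: [0.685, 0.1663, 0.1874]
tool_rot: [3.135, -0.871, 1.947]
ft_force: [-1.6, 1.0, 0.3]
gripper_width: 0.154
[0.66207911 0.22427032 0.10754605] [ 1.11301389e+02  4.29804723e-02 -1.45006240e-03] [np.float64(0.662), np.float64(0.2247)]
t 12.6 dist 0.0126 ang 0.04
[0,-0.0031,0,0.0028,-0,0.01,0,
0,-0.0031,0,0.0028,-0,0.01,0,
0,-0.0031,0,0.0028,-0,0.01,0]
```

```bash
python3 -m jog '[0,-0.0033,0,0.0028,0,0,0, 0,-0.0033,0,0.0028,0,0,0, 0,-0.003,0,0.0028,0,0,0, 0,0,0,0,0,0,0, 0,0,0,0,0,0,0]'
python3 - <<'E'
from ik import *
print(cup_now()[0]-[0,0,.031],cup_now()[1],st(0,.142)[:2])
snap('wrist','w11');snap('side','d11')
a=cv2.imread('pics/d11.png')[100:310,170:400]; cv2.imwrite('pics/d11c.png',cv2.resize(a,None,fx=2.8,fy=2.8,interpolation=cv2.INTER_CUBIC))
plan(*tcp_cup(st(0,.093)),3,0)
E
```

```text
time_s: 13.1
position: [0.6848, 0.1688, 0.1769]
tool_rot: [3.132, -0.876, 1.951]
ft_force: [-1.4, 0.4, 1.5]
gripper_width: 0.15
[0.66170017 0.22694043 0.09731785] [111.39776616  -0.246081    -0.12466077] [np.float64(0.662), np.float64(0.2247)]
t 13.2 dist 0.0044 ang 0.28
[0,-0.0014,-0.0002,0.0004,0,-0.08,0.05,
0,-0.0014,-0.0002,0.0004,0,-0.08,0.05,
0,-0.0014,-0.0002,0.0004,0,-0.08,0.05]
```

View pics/w11.png

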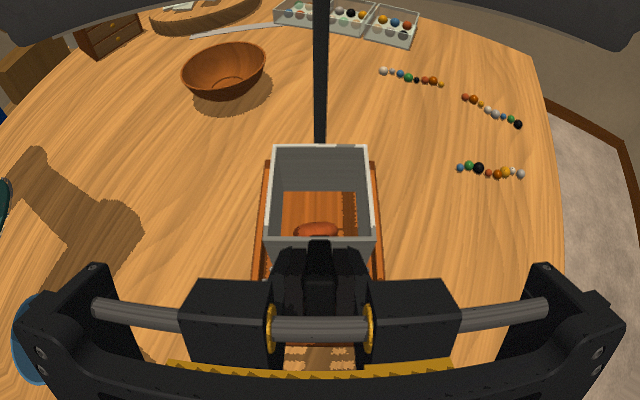

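View pics/d11c.png

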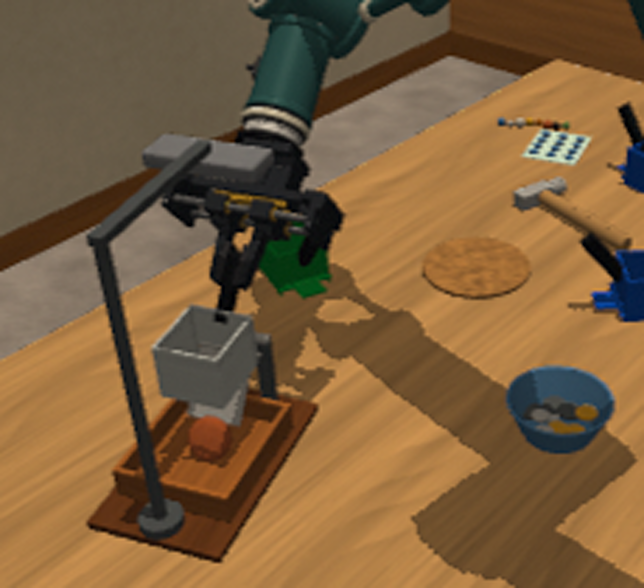

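The bottom is open and the stone has slid out into the tray, at (210,438) in the crop. I'll lower slightly to .094 and hold.

```bash
python3 -m jog '[0,-0.003,0,0.0015,0,0,0, 0,0,0,0,0,0,0, 0,0,0,0,0,0,0, 0,0,0,0,0,0,0, 0,0,0,0,0,0,0, 0,0,0,0,0,0,0, 0,0,0,0,0,0,0, 0,0,0,0,0,0,0, 0,0,0,0,0,0,0, 0,0,0,0,0,0,0]'
python3 - <<'E'
from ik import *
print(cup_now()[0]-[0,0,.031],cup_now()[1],st(0,.142)[:2])
snap('wrist','w12');snap('side','d12')
a=cv2.imread('pics/d12.png')[100:310,170:400]; a=cv2.resize(a,None,fx=2.0,fy=2.0,interpolation=cv2.INTER_CUBIC); b=cv2.imread('pics/w12.png')[100:300,200:440]
b=cv2.resize(b,(420,420*200//240)); b=cv2.copyMakeBorder(b,0,a.shape[0]-b.shape[0],0,0,0) if b.shape[0]<a.shape[0] else b[:a.shape[0]]
cv2.imwrite('pics/m12.png',np.hstack([a,b])[:,:800])
E
```

```text
time_s: 14.2
position: [0.685, 0.168, 0.173]
tool_rot: [3.132, -0.876, 1.951]
ft_force: [-0.1, 3.6, 0.8]
gripper_width: 0.156
[0.66196145 0.22613634 0.0934444 ] [111.3969776   -0.21234839  -0.11659529] [np.float64(0.662), np.float64(0.2247)]
```

View pics/m12.png

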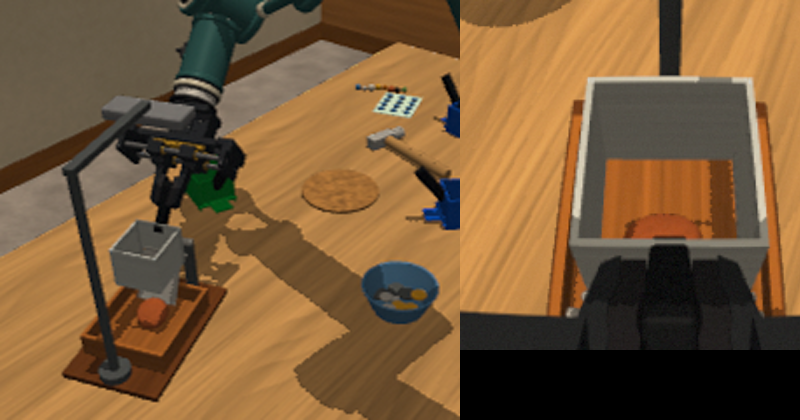

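```bash
python3 -m jog '[0,0.003,0,-0.003,0,0,0, 0,0.003,0,-0.003,0,0,0, 0,0.003,0,-0.003,0,0,0, 0,0,0,0,0,0,0]'
python3 - <<'E'
from ik import *
print(cup_now()[0]-[0,0,.031],cup_now()[1],st(0,.142)[:2])
snap('side','d13')
a=cv2.imread('pics/d13.png')[180:300,190:300]; cv2.imwrite('pics/d13c.png',cv2.resize(a,None,fx=5,fy=5,interpolation=cv2.INTER_CUBIC))
plan(*tcp_cup(st(0,.142)),4,0)
E
```

```text
time_s: 14.7
position: [0.6845, 0.1679, 0.1865]
tool_rot: [3.134, -0.878, 1.95]
ft_force: [-1.3, 3.3, 1.5]
gripper_width: 0.152
[0.66128378 0.22603718 0.10709139] [ 1.11462164e+02 -3.48276933e-01 -3.08841680e-02] [np.float64(0.662), np.float64(0.2247)]
t 14.75 dist 0.0356 ang 0.37
[0,0.0067,0,-0.0059,-0.02,-0.08,0.03,
0,0.0066,0,-0.0059,-0.02,-0.08,0.03,
0,0.0066,0,-0.0059,-0.02,-0.08,0.03,
0,0.0066,0,-0.0059,-0.02,-0.08,0.03]
```

View pics/d13c.png

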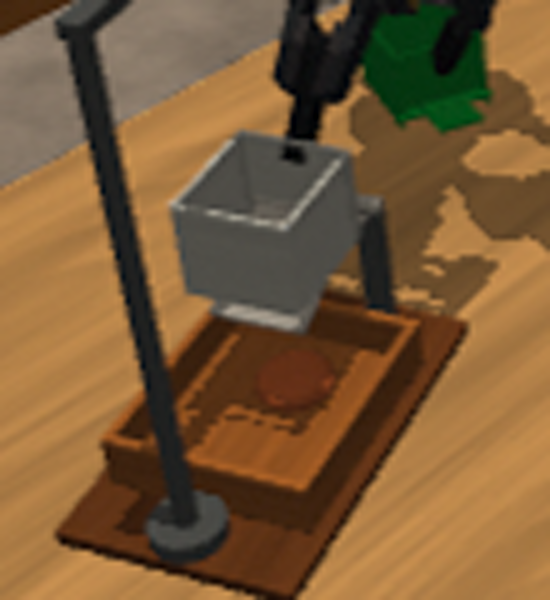

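The stone lies flat in the tray, at (295,378) in the crop. The flap is nearly shut. I'll raise the cup and back out along -x.

```bash
python3 -m jog '[0,0.005,0,-0.004,0,0,0, 0,0.007,0,-0.006,0,0,0, 0,0.007,0,-0.006,0,0,0, 0,0.006,0,-0.005,0,0,0, 0,0,0,0,0,0,0]'
python3 - <<'E'
from ik import *
print(cup_now()[0]-[0,0,.031],cup_now()[1],st(0,.142)[:2])
snap('wrist','w14')
plan(*tcp_cup(st(-.2,.145)),9,0)
E
```

```text
time_s: 15.25
position: [0.6859, 0.1642, 0.2198]
tool_rot: [3.134, -0.869, 1.948]
ft_force: [0.2, -0.3, -2.2]
gripper_width: 0.153
[0.66303553 0.2220966  0.13987112] [ 1.11299755e+02  1.40211899e-01 -5.55217154e-02] [np.float64(0.662), np.float64(0.2247)]
t 15.3 dist 0.1974 ang 0.14
[0,-0.0137,0,-0.0172,0,0.02,0,
0,-0.0137,0,-0.0172,0,0.02,0,
0,-0.0137,0,-0.0172,0,0.02,0,
0,-0.0137,0,-0.0172,0,0.02,0,
0,-0.0137,0,-0.0172,0,0.02,0,
0,-0.0137,0,-0.0172,0,0.02,0,
0,-0.0136,0,-0.0172,0,0.02,0,
0,-0.0136,0,-0.0172,0,0.02,0,
0,-0.0136,0,-0.0172,0,0.02,0]
```

View pics/w14.png

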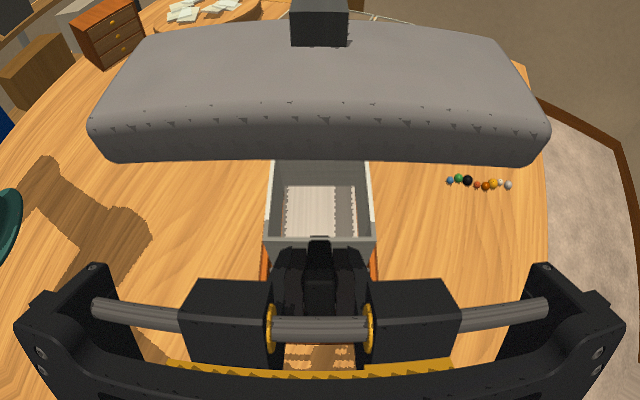

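The cup is empty and its bottom is shut. Backing out.

```bash
python3 -m jog '[0,-0.006,0,-0.009,0,0,0, 0,-0.013,0,-0.017,0,0,0, 0,-0.013,0,-0.017,0,0,0, 0,-0.013,0,-0.017,0,0,0, 0,-0.013,0,-0.017,0,0,0, 0,-0.013,0,-0.017,0,0,0, 0,-0.013,0,-0.017,0,0,0, 0,-0.013,0,-0.017,0,0,0, 0,-0.013,0,-0.017,0,0,0, 0,-0.006,0,-0.01,0,0,0]'
python3 - <<'E'
from ik import *
print(cup_now()[0]-[0,0,.031],cup_now()[1],st(-.2,.142)[:2])
plan(*tcp_cup([.661,-.237,CUP[2],.185]),12,0)
E
```

```text
time_s: 16.3
position: [0.7594, -0.0369, 0.2242]
tool_rot: [-3.137, -0.868, 1.932]
ft_force: [-0.7, 0.0, -1.9]
gripper_width: 0.157
[0.73651733 0.02086909 0.14415195] [110.95584843   0.24163823   0.40575834] [np.float64(0.7346502460945957), np.float64(0.0383617544828902)]
t 16.3 dist 0.2691 ang 0.53
[0,-0.011,-0.0136,-0.0141,-0.01,0.02,-0.04,
0,-0.0109,-0.0136,-0.0141,-0.01,0.02,-0.04,
0,-0.0109,-0.0136,-0.0141,-0.01,0.02,-0.04,
0,-0.0109,-0.0136,-0.0141,-0.01,0.02,-0.04,
0,-0.0109,-0.0136,-0.0141,-0.01,0.02,-0.04,
0,-0.0109,-0.0136,-0.0141,-0.01,0.02,-0.04,
0,-0.0109,-0.0136,-0.0141,-0.01,0.02,-0.04,
0,-0.0109,-0.0136,-0.0141,-0.01,0.02,-0.04,
0,-0.0108,-0.0136,-0.0141,-0.01,0.02,-0.04,
0,-0.0108,-0.0136,-0.0142,-0.01,0.02,-0.04,
0,-0.0108,-0.0136,-0.0142,-0.01,0.02,-0.04,
0,-0.0108,-0.0136,-0.0142,-0.01,0.02,-0.04]
```

```bash
python3 -m jog '[0,-0.005,-0.007,-0.008,0,0,0, 0,-0.011,-0.0135,-0.014,0,0,0, 0,-0.011,-0.0135,-0.014,0,0,0, 0,-0.011,-0.0135,-0.014,0,0,-0.1, 0,-0.011,-0.0135,-0.014,0,0,-0.1, 0,-0.011,-0.0135,-0.014,0,0,-0.1, 0,-0.011,-0.0135,-0.014,0,0,-0.1, 0,-0.011,-0.0135,-0.014,0,0,-0.1, 0,-0.011,-0.0135,-0.014,0,0,0, 0,-0.011,-0.0135,-0.014,0,0,0, 0,-0.011,-0.0135,-0.014,0,0,0, 0,-0.007,-0.008,-0.009,0,0,0, 0,0,0,0,0,0,0]'
python3 - <<'E'
from ik import *
print(cup_now())
plan(*tcp_cup([.661,-.239,CUP[2],.060]),8,0)
E
```

```text
time_s: 17.6
position: [0.6826, -0.3018, 0.2325]
tool_rot: [3.137, -0.868, 1.94]
ft_force: [0.5, 0.1, -2.0]
gripper_width: 0.156
(array([ 0.65990269, -0.24390187,  0.1833928 ]), array([1.11017740e+02, 2.42424108e-01, 4.98466189e-02]))
t 17.6 dist 0.1238 ang 0.31
[0,-0.0115,0.0003,0.0104,0.01,0.03,-0.02,
0,-0.0115,0.0003,0.0104,0.01,0.03,-0.02,
0,-0.0115,0.0003,0.0104,0.01,0.03,-0.02,
0,-0.0115,0.0003,0.0104,0.01,0.03,-0.02,
0,-0.0115,0.0003,0.0104,0.01,0.03,-0.02,
0,-0.0115,0.0003,0.0103,0.01,0.03,-0.02,
0,-0.0115,0.0003,0.0103,0.01,0.03,-0.02,
0,-0.0115,0.0003,0.0103,0.01,0.03,-0.02]
```

```bash
python3 -m jog '[0,-0.006,0,0.006,0,0,0, 0,-0.0115,0,0.0105,0,0,0, 0,-0.0115,0,0.0105,0,0,0, 0,-0.0115,0,0.0105,0,0,0, 0,-0.0115,0,0.0105,0,0,0, 0,-0.0115,0,0.0105,0,0,0, 0,-0.0115,0,0.0105,0,0,0, 0,-0.008,0,0.006,0,0,0, 0,0,0,0,0,0,0]'
python3 - <<'E'
from ik import *
print(cup_now()); snap('wrist','w15');snap('side','d15')
a=cv2.imread('pics/d15.png')[120:240,270:410]; cv2.imwrite('pics/d15c.png',cv2.resize(a,None,fx=5,fy=5,interpolation=cv2.INTER_CUBIC))
plan(*tcp_cup([.661,-.2385,CUP[2],.041]),2,0)
E
```

```text
time_s: 18.5
position: [0.6819, -0.2918, 0.1067]
tool_rot: [3.141, -0.873, 1.943]
ft_force: [-0.4, 0.0, -2.4]
gripper_width: 0.152
(array([ 0.65874753, -0.23388007,  0.0579843 ]), array([ 1.11330341e+02, -8.51624964e-02,  2.00717915e-01]))
t 18.6 dist 0.0195 ang 0.17
[0,-0.0087,-0.0002,0.0044,-0.08,0,0,
0,-0.0087,-0.0002,0.0044,-0.08,0,0]
```

View pics/d15c.png

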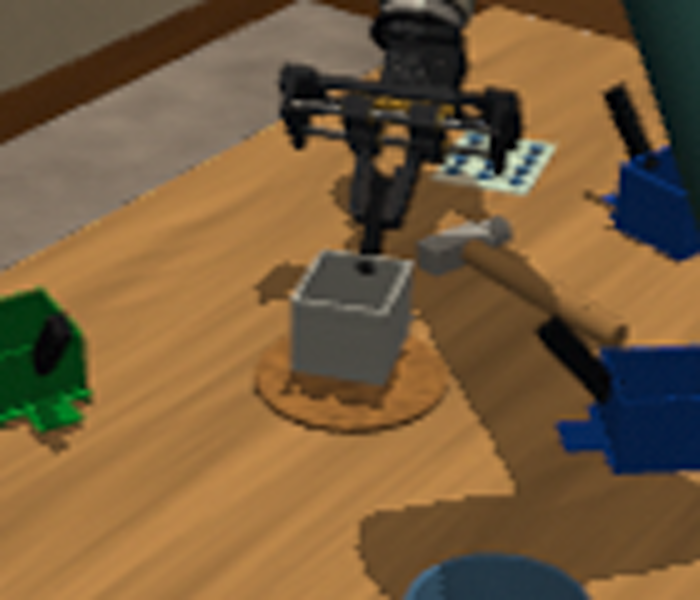

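View pics/w15.png

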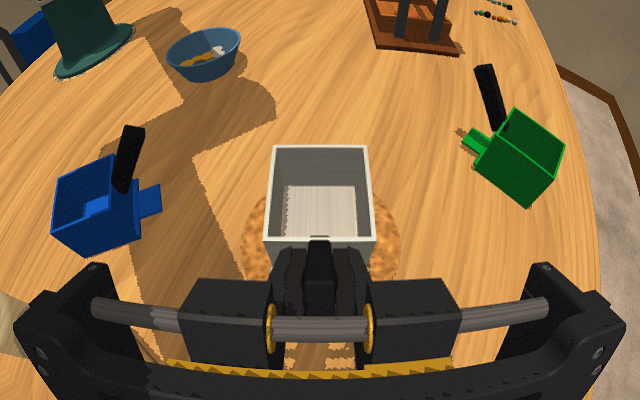

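The cup is level, empty and shut above the mat, so I'll lower it.

```bash
python3 -m jog '[0,-0.008,0,0.004,0,0,0, 0,-0.008,0,0.004,0,0,0, 0,0,0,0,0,0,0]'
python3 - <<'E'
from ik import *
print(cup_now()); 
plan(*tcp_cup([.661,-.2385,CUP[2],.037]),2,0)
E
```

```text
time_s: 18.9
position: [0.6855, -0.2978, 0.0932]
tool_rot: [3.133, -0.867, 1.948]
ft_force: [-0.2, -0.3, -2.0]
gripper_width: 0.154
(array([ 0.66268723, -0.23999014,  0.04410771]), array([ 1.11305469e+02,  2.71063138e-01, -8.53421705e-02]))
t 18.9 dist 0.0077 ang 0.3
[0,-0.0022,-0.0006,0.0031,-0.01,0.14,0.07,
0,-0.0023,-0.0006,0.0031,-0.01,0.14,0.07]
```

```bash
python3 -m jog '[0,-0.0025,-0.0005,0.003,0,0.1,0, 0,-0.0025,-0.0005,0.003,0,0.1,0, 0,0,0,0,0,0,0]'
python3 - <<'E'
from ik import *
print(cup_now()); 
plan(*tcp_cup([.661,-.2385,CUP[2],.037]),1,0)
E
```

```text
time_s: 19.2
position: [0.6845, -0.2973, 0.0862]
tool_rot: [3.131, -0.87, 1.95]
ft_force: [-0.3, 0.7, -1.7]
gripper_width: 0.155
(array([ 0.6616655 , -0.23940138,  0.03727351]), array([ 1.11289061e+02,  1.05421958e-01, -1.64116685e-01]))
t 19.2 dist 0.0011 ang 0.21
[0,0.0003,-0.0003,0.001,0.04,0.1,0.18]
```

```bash
python3 -m jog '[0,-0.0012,0,0.001,0,0,0, 0,0,0,0,0,0,0]'; python3 -m jog '[0,-0.0008,0,0.0007,0,0,0, 0,0,0,0,0,0,0]'
python3 - <<'E'
from ik import *
print(cup_now(),sense()['ft_force']) 
E
```

```text
time_s: 19.4
position: [0.6848, -0.2974, 0.0862]
tool_rot: [3.129, -0.87, 1.951]
ft_force: [0.1, 0.1, -1.9]
gripper_width: 0.15
time_s: 19.6
position: [0.6849, -0.2975, 0.086]
tool_rot: [3.128, -0.87, 1.952]
ft_force: [-0.1, 0.3, -0.0]
gripper_width: 0.151
(array([ 0.66216501, -0.23957038,  0.03705149]), array([111.30711587,   0.12780385,  -0.26350859])) [-0.14448021  0.34669811 -0.02493466]
```

Contact made: the force went to 0. Releasing, opening to 60 mm.

```bash
python3 -m jog '[0.02,0,0,0,0,0,0, 0.05,0,0,0,0,0,0, 0.06,0,0,0,0,0,0, 0.06,0,0,0,0,0,0, 0.06,0,0,0,0,0,0]'
python3 - <<'E'
from ik import *
snap('wrist','w16'); print(sense()['gripper_width'])
E
```

```text
time_s: 20.1
position: [0.685, -0.2971, 0.0862]
tool_rot: [3.127, -0.87, 1.953]
ft_force: [0.2, -0.3, -0.1]
gripper_width: 0.565
0.6083395418261389
```

View pics/w16.png

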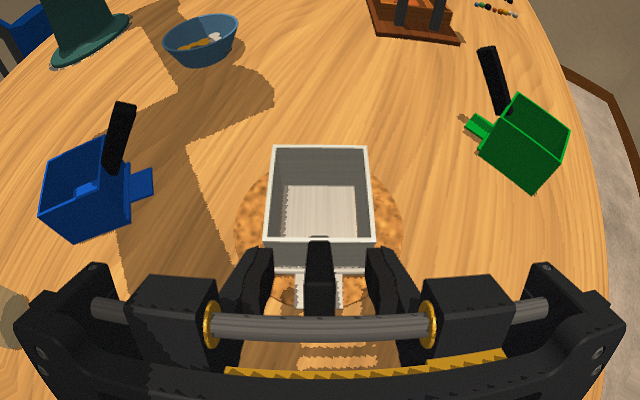

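The cup is standing free. I'll back off along the tool axis, then up.

```bash
python3 -m jog '[0.06,0,0,-0.01,0,0,0, 0.06,0,0,-0.02,0,0,0, 0.06,0,0,-0.02,0,0,0, 0.06,0,0,-0.02,0,0,0, 0.06,0,0,-0.02,0,0,0, 0.06,0.01,0,-0.015,0,0,0, 0.06,0.02,0,-0.01,0,0,0, 0.06,0.02,0,-0.01,0,0,0, 0.06,0,0,0,0,0,0, 0.06,0,0,0,0,0,0]'
python3 - <<'E'
from h import *
a=snap('wrist','w17')['pixels'];b=snap('side','d17')['pixels'];c=snap('scene','s17')['pixels']
r=lambda i,y0,y1,x0,x1:cv2.resize(i[y0:y1,x0:x1],(400,300),interpolation=cv2.INTER_CUBIC)
cv2.imwrite('pics/m17.png',np.vstack([np.hstack([r(a,100,280,220,460),r(b,120,240,270,430)]),np.hstack([r(c,180,270,220,340),r(c,150,270,350,510)])]))
E
```

```text
time_s: 21.15
position: [0.7073, -0.36, 0.2136]
tool_rot: [3.128, -0.869, 1.953]
ft_force: [-0.1, -0.7, -0.2]
gripper_width: 0.681
```

View pics/m17.png

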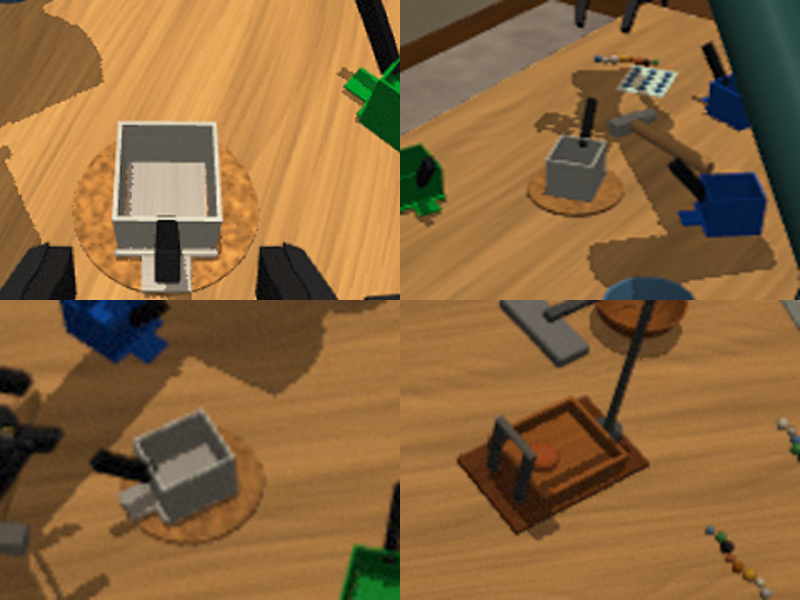

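View pics/s17.png

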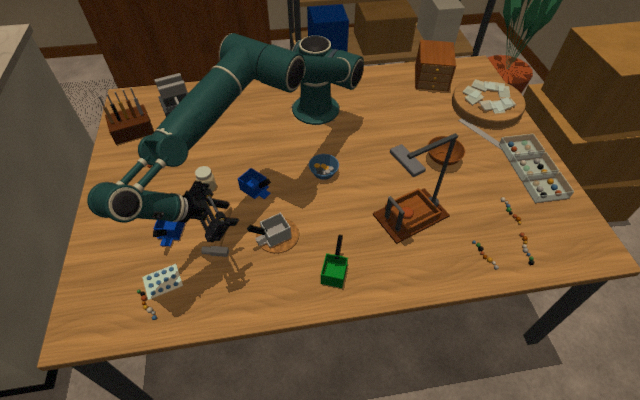

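The grey cup stands upright on the mat at scene (275,230), empty and with its bottom shut. The stone is in the tray at about (408,212), and the bystanders have not moved. The gripper is clear, so I'm handing in.

```bash
python3 -c "
from station import finish_job
print(finish_job())"
```

```text
the job is handed in; nothing more can be done
None
```

The job is done and handed in at about 21 s of the 58 s allowed. The stone is in the tray, and the empty cup stands on the cork mat with its bottom shut.

**What I did:** I gripped the grey cup by its handle with the gripper leaning about 50° instead of the bar's 40°, to keep the wrist camera clear of the lamp. I carried the cup level to within about half a degree. Over the tray I lowered its underside to about 93–94 mm and held it there for about a second. Then I backed out and set the cup down at about (0.662, -0.240).

**Last checks:**
- **Stone:** it lies flat in the tray, seen in both the scene and side views.
- **Cup:** the final pictures show it upright on the mat, empty and shut, and the gripper is open and clear of it.
- **Forces:** the wrist readings I took stayed within about 4 N.
- **Lamp and bystanders:** I saw no contact with the lamp, and the bystanders and look-alikes look unmoved.

**What disagreed:**
- **Mat centre:** estimates from different views varied by up to 7 mm. The cup is still well inside the mat.
- **Tray centre:** it appears to lie about 31 mm along station x from the station origin, which the text did not give. The stone landed well inside the tray anyway.

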